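# Battery out of the charging sleeve, into the logger

## Task

The battery is in the roofed charging sleeve and cannot be lifted out: push it by its tongue from behind until its thick end stands out of the mouth, take hold of it there and draw it right out. Then slide it tongue first into the battery bay in the side of the data logger until the spring catch clicks and the battery is fully home. Let it go, and do not disturb the other things on the bench.

Things in the scene. Friction and masses are not known exactly. Their poses are not given: they have to be found in the camera images.
- battery: loose grey battery, 0.13 to 0.25 kg. Origin: middle of the underside of its thick part; z up. Thick part 64 mm long (x -32 to 32), 46 wide (y), 36 high, plain parallel sides to grip; a narrower tongue on its -x end. At the start it lies inside the charger, axes the same way as the charger's, +x end 2 to 6 mm inside the mouth, tongue standing about 48 mm out of the back.
- tongue_tip (a point): foremost point of the battery's tongue, at x -90, y 0, z 19 of the battery. The tongue runs x -90 to -32, 22 mm wide, z 9 to 29, nose rounded as a half circle seen from above; a waist (8 mm wide, x -70 to -54) is notched into both sides for the catch.
- charger: fixed white charging sleeve: a roofed tunnel. Origin: on the worktop under the middle of its mouth; x points level out of the mouth, z up. Outside x -78 to 0, y -30 to 30, top z 58; screw lugs 4 mm high to y +-40 at x -70 to -46. Tunnel 49 mm wide, floor z 14, ceiling z 52, plain friction. Charger and logger may change places; both mouths look to the robot's right (-y) within 13 degrees.
- charger_back (a point): middle of the hole in the charger's back wall, outer side (x -78, y 0, z 33 of the charger). The hole is 28 mm wide, z 20 to 46, wall 6 mm thick: it passes only the tongue, so the battery can leave only through the mouth, towards the charger's +x.
- logger: fixed grey data logger with the battery bay. Origin: on the worktop under the middle of the bay's mouth; x points level out of the mouth, z up. Outside x -92 to 0, y -40 to 40, top z 54; screw lugs 4 mm high to y +-51 at x -90 to -62. Fully home, the battery stands on the bare worktop, axes the same way as the logger's, origin at x 32, y 0, z 0: its shoulders meet the mouth face, the thick part stays outside.
- bay_mouth (a point): middle of the bay's mouth (x 0, y 0, z 19.5 of the logger). The bay is a straight channel for the tongue, 26 mm wide, z 7 to 32, 64 mm deep, without a funnel.
- catch (a joint): spring catch in the logger's -y wall, ribbed black thumb plate outside (x -41 to -17, z 8 to 31). 0 m = out in the channel (at rest, or clicked into the waist); grows to at most 0.009 as the tongue pushes it aside (about 0.005), which takes a push of some 5 to 15 N. It begins some 30 mm before home and snaps into the waist in the last 2 mm; then the battery cannot be pulled out.
- mini_beaker: bystander: small glass beaker, 42 mm across, 46 high; origin in the middle of its underside
- dropper_bottle: bystander: amber dropper bottle with black bulb, 36 mm across, 103 high; origin in the middle of its underside
- petri_dish: bystander: covered petri dish, 90 mm across, 15 high; origin in the middle of its underside
- hdpe_round_bottle: bystander: plain white round plastic bottle, 46 mm across, 104 high; origin in the middle of its underside
- marker: bystander: marker pen lying, 17x131x18 mm, long along its y; origin in the middle of its underside
Mind the look-alikes: they are no part of the job. Leave any yellow look-alike of the battery alone. Leave any yellow look-alike of the charger alone.

How it is judged:
By the outcome, as a careful person would: the job done as asked, in the order asked, and still so for the second after the job is handed in, with the robot touching nothing.
It also fails if it takes over 54 s, if anything falls off the work surface, if the arm or the gripper's body presses on something with over 40 N, if the wrist force passes 120 N, or if a joint passes its speed limit or range.

## Robot

A 6-joint arm with a two-finger parallel gripper is mounted at the origin on a cart in front of the work surface, level with it; the furniture and walls round the work are solid. World frame = base frame: x ahead of the robot, y to its left, z up, the work surface at z = 0. Lengths are in mm, angles in rad, forces in N, time in s.
With the tool pointing down it reaches from about 400 to 925 mm from the base axis. Payload 12.5 kg.
Tool frame: the origin (TCP) lies at the very end of the fingers, on their centre line; the grasp point (between the pads) lies env.hold_point_z behind it (env.hold_point_z is the distance from the TCP to the grasp point, in mm); y points along the fingers, z is the direction in which the jaws open and shut, and the axes are right-handed (so a half turn about y gives the same grasp; the last joint's range is limited). The gripper opens to 95 mm and grips with 3 to 60 N. Pads are 20 mm wide; open, the fingers measure 119 mm over their backs; the gripper's body (75 mm by 180 mm) begins 59 mm behind the grasp point.
Start: joints at [-1.451, 0.491, 1.559, -0, 1.092, -0.106], TCP at [139.951, -609.15, 183.161] pointing down, gripper open.
Joint ranges: [-3.1, 3.1], [-0.84, 2.19], [0.05, 2.79], [-1.13, 4.28], [0.06, 2.93], [-2.69, 2.69]. Speed limits (rad/s): [2.22, 2.22, 2.79, 3.14, 3.14, 3.14].

## Interface

Orientations are given as [roll, pitch, yaw] about the fixed x, y, z axes, in that order (R = Rz(yaw) Ry(pitch) Rx(roll)).
In Python, from cell import env gives the robot as it stands.
- The arm moves only by the shell command python3 -m inch 'ROWS'. ROWS is JSON, one flat list of numbers, 7 for each row, row after row: the shift along the tool's x, y, z in m, then the turn, a rotation vector about the tool's x, y, z in degrees, then the closure, from -1 (fully open) to 1 (shut). In form: [tx, ty, tz, ax, ay, az, hand, tx, ty, tz, ax, ay, az, hand, ...]. A call has 1 to 10 rows; each row shifts and turns the commanded pose from where the row before left it, along the tool's axes as they then stand; what a row does not reach is not made up. A row lasts 1/10 s, in which the tool goes at most 50 mm and 8.59 degrees, less where a joint would pass 70% of its speed; a pose out of reach is approached as far as the arm can. A call is refused whole if a number of a shift passes 0.05 or a number of a turn 8.59, either way. A call with a gripper value outside its range is refused whole. The fingers move at their own pace and stop on an object; the grip force is fixed at half the most. Time passes only in rows, so rows that do not move let the fingers close. It gives the time, the measured TCP pose, the force and the opening at its end, in the units of the state.
- env.state(): the state, without advancing time (a new reading comes with each control period).
- env.read_camera(name): name is "scene" or "top" or "wrist"; returns a dict with "pixels" (420x560x3 uint8, blue, green, red), "depth" (420x560 float32, mm along the optical axis (not along the pixel's ray), 0 where there is no reading), "mtx" (3x3 intrinsics, pixels), "k1" (the pictures are not rectified: a ray, as slopes to the right and down, at radius r is drawn at 1 + k1 r^2 times it, then the intrinsics apply), "R" (3x3) and "t" (3): a world point X has camera coordinates R X + t. Camera axes: x right, y down, z forward; pixel columns grow to the right and rows downward; lengths in mm; the calibration is good to about 2 mm. A picture is of the moment at which its call begins.
- env.job_done(): hands the job in, once; it reports no verdict.
The state is a dict: "t": time; "joints": joint angles; "qvel": joint speeds; "tau": joint torques, N m; "eef_pos": TCP position; "tcp_rot": TCP orientation; "ft_force": force on the tool from outside, world axes, zero at the start; "moment": the same for the moment, N m; "opening": opening from 0.0 (shut) to 1.0 (fully open).
Only numpy, scipy, OpenCV 4.12 (cv2) and the standard library are available. Lean on these libraries where they do the work, as an engineer would, in place of code of your own. Each camera call takes 0.05 s, during which the arm holds its last target.

## Working session

There is one attempt and no reset: what is moved stays moved. The work goes in short steps, Python scripts to look and compute and a shell command to move; the robot and the scene stay as the last step left them, time stands still between calls to the robot, and variables do not carry over. Pictures are saved under pics/ and viewed, and the job is handed in when it is done.

```bash
ls; mkdir -p pics; python3 - <<'E'
from cell import env
import cv2,numpy as np
print(env.hold_point_z, env.state())
for n in ("scene","top","wrist"):
    c=env.read_camera(n); cv2.imwrite(f"pics/{n}0.png",c["pixels"]); np.savez(f"pics/{n}0.npz",**c)
    print(n,c["mtx"],c["k1"],c["R"],c["t"])
E
```

```text
pics
18.8 {'t': 0.0, 'joints': array([-1.45059057e+00,  4.91578267e-01,  1.55946165e+00,  1.77076657e-05,
        1.09168280e+00, -1.05585776e-01]), 'qvel': array([-1.60769472e-03,  7.34223503e-04,  2.71645540e-04, -8.84486842e-05,
       -1.76927571e-03, -3.20509848e-04]), 'tau': array([-6.88148521e-04, -6.12652016e+01, -2.58184129e+01,  6.91295508e-02,
        4.83474950e-02, -8.56953011e-05]), 'eef_pos': array([ 139.92538256, -608.84802821,  182.54594039]), 'tcp_rot': array([-1.57191845e+00,  1.34714980e-04, -2.91580937e+00]), 'ft_force': array([-0.50263703,  0.30606934, -0.64408274]), 'moment': array([-0.00471478,  0.05153258,  0.03692392]), 'opening': 0.9979775853112592}
scene [[529.23831119   0.         276.49819634]
 [  0.         529.23831119 211.9052581 ]
 [  0.           0.           1.        ]] -0.028329968724511146 [[-0.75756427 -0.65261842  0.01362282]
 [-0.48505939  0.54884954 -0.68079481]
 [ 0.43682235 -0.5223537  -0.73234749]] [ 404.58608418  261.91143251 1134.47248734]
top [[530.37114105   0.         279.44589891]
 [  0.         530.37114105 214.98705515]
 [  0.           0.           1.        ]] -0.005779720500707674 [[ 3.80353416e-03 -9.99992735e-01 -2.51612416e-04]
 [-9.86577441e-01 -3.71143176e-03 -1.63251885e-01]
 [ 1.63249765e-01  8.69169257e-04 -9.86584390e-01]] [  43.26105176  525.4312223  1629.68167314]
wrist [[289.66135297   0.         285.39039377]
 [  0.         289.66135297 210.78056479]
 [  0.           0.           1.        ]] -0.06001336879840391 [[ 2.23151482e-01 -9.74783646e-01 -5.10519935e-04]
 [-9.44413169e-01 -2.16328601e-01  2.47559494e-01]
 [-2.41427386e-01 -5.47611261e-02 -9.68872559e-01]] [-624.62174204  -27.44266868  388.61950475]
```

View pics/scene0.png

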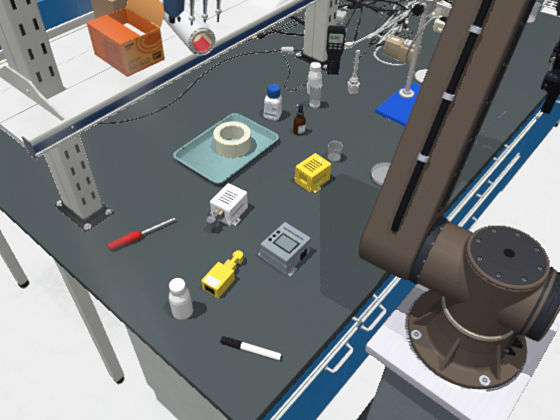

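View pics/top0.png

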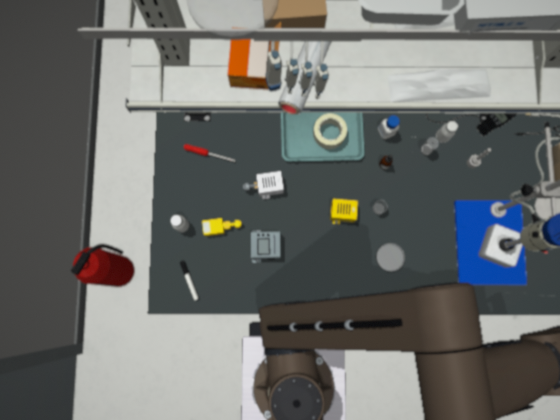

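View pics/wrist0.png

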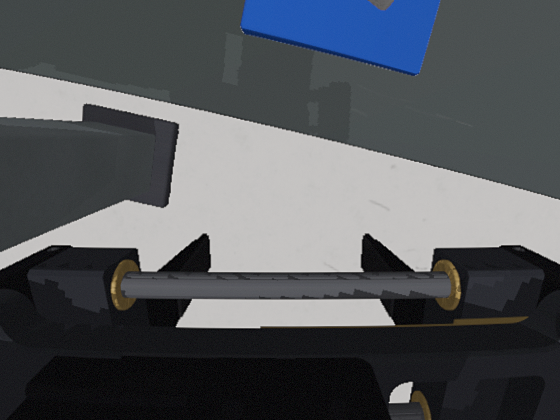

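The top view shows a white sleeve at (270,184) with a grey tongue to its left at (249,187). The grey logger is at (265,245). There are two look-alikes: a yellow sleeve at (345,210) and a yellow battery at (220,227). The white and grey ones fit the description. I'll enlarge them and measure.

```bash
cat > h.py <<'E'
import cv2,numpy as np
def load(n): return dict(np.load(n))
def cloud(c):
    H,W=c["depth"].shape
    u,v=np.meshgrid(np.arange(W),np.arange(H))
    m=c["mtx"]; xd=(u-m[0,2])/m[0,0]; yd=(v-m[1,2])/m[1,1]
    x,y=xd.copy(),yd.copy()
    for _ in range(8):
        f=1+c["k1"]*(x*x+y*y); x,y=xd/f,yd/f
    d=c["depth"]; P=np.stack([x*d,y*d,d],-1)
    return (P-c["t"])@c["R"], d>0
def proj(c,X):
    p=np.atleast_2d(X)@c["R"].T+c["t"]; x=p[:,0]/p[:,2];y=p[:,1]/p[:,2];f=1+c["k1"]*(x*x+y*y)
    m=c["mtx"];return np.stack([x*f*m[0,0]+m[0,2],y*f*m[1,1]+m[1,2]],-1)
E
python3 - <<'E'
from h import *
for n,boxes in (("top",{"ch":(235,160,300,210),"lg":(235,220,300,275)}),("scene",{"ch":(195,170,260,240),"lg":(250,215,320,280)})):
    c=load(f"pics/{n}0.npz"); P,ok=cloud(c)
    ims=[]
    for k,(a,b,e,f) in boxes.items():
        p=P[b:f,a:e]; o=ok[b:f,a:e]
        z=p[...,2]
        print(n,k,"table z",np.median(z[o&(abs(z)<8)]),"z hist",np.histogram(z[o],bins=np.arange(-4,76,4))[0])
        ims.append(cv2.resize(c["pixels"][b:f,a:e],(390,390),interpolation=cv2.INTER_CUBIC))
        top=58 if k=="ch" else 54
        s=o&(abs(z-top)<4); q=p[s][:,:2].astype(np.float32)
        if len(q)>10:
            print(cv2.minAreaRect(q),len(q),np.median(p[s][:,2]), q.mean(0))
    cv2.imwrite(f"pics/crop_{n}.png",np.hstack(ims))
E
```

```text
top ch table z 0.6007137860156987 z hist [777 934 451  88  18   8  11   9  11   9  24  42  28  34 104 189 110  36
   3]
((629.884521484375, 82.82034301757812), (61.6514892578125, 89.83556365966797), 9.510539054870605) 325 57.96852081874543 [631.3357   76.64314]
top lg table z 0.6671392880671617 z hist [ 804 1001  491  101    5    3   10   12   22   17    9    6   29  150
  277  223   62    6    0]
((433.82452392578125, 88.43580627441406), (79.00862884521484, 90.26689910888672), 0.4761333167552948) 518 54.475516129556574 [432.56055   88.494965]
scene ch table z -0.6162303439085146 z hist [1796 1171  115   46   37   76   78   54   48   54   67  116   54   49
  182  336   39    0    0]
((628.530517578125, 78.07711029052734), (62.27424621582031, 82.60298156738281), 7.7492241859436035) 512 57.10629079864597 [627.3494   78.26813]
scene lg table z -0.7208279093240325 z hist [1747  947   89   47   44   57   59   59   55   44   51   50   56  281
  702   77    0    0    0]
((430.144287109375, 89.25495910644531), (81.39862060546875, 93.8484878540039), 1.8963420391082764) 995 53.35498832888363 [428.9796  91.1549]
```

```bash
ls pics
```

```text
crop_scene.png
crop_top.png
scene0.npz
scene0.png
top0.npz
top0.png
wrist0.npz
wrist0.png
```

View pics/crop_top.png

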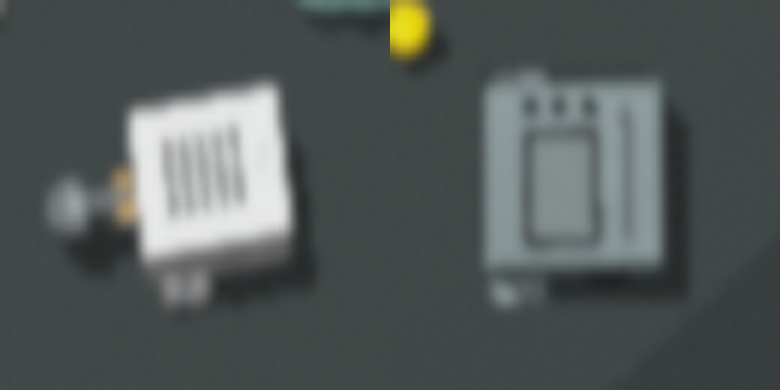

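View pics/crop_scene.png

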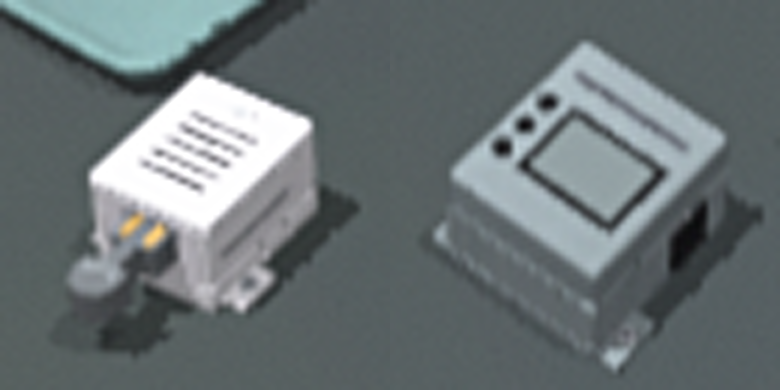

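The grey tongue and its contacts stand out of the back (+y end) of the white sleeve. The grey logger has its thumb plate on the robot side, at crop (690,240). Both identities are confirmed, so next I refine the poses by fitting edges.

```bash
cat > fit.py <<'E'
from h import *
from scipy.optimize import differential_evolution
def boxedges(x0,x1,y0,y1,z0,z1,dirs):
    s=np.linspace(0.05,.95,40)
    L=[]
    def seg(a,b): L.append(np.array(a)+(np.array(b)-np.array(a))*s[:,None])
    seg((x0,y0,z1),(x1,y0,z1));seg((x0,y1,z1),(x1,y1,z1));seg((x0,y0,z1),(x0,y1,z1));seg((x1,y0,z1),(x1,y1,z1))
    return np.concatenate(L)
def grad(c):
    g=cv2.GaussianBlur(c["pixels"],(0,0),0.8).astype(np.float32)
    gx=cv2.Sobel(g,cv2.CV_32F,1,0);gy=cv2.Sobel(g,cv2.CV_32F,0,1)
    return np.sqrt((gx**2+gy**2).sum(-1))
def T(p,E):
    c,s=np.cos(p[2]),np.sin(p[2]); return np.stack([p[0]+c*E[:,0]-s*E[:,1],p[1]+s*E[:,0]+c*E[:,1],E[:,2]],-1)
def fit(cs,E,init,span):
    G=[(c,np.minimum(grad(c),300)) for c in cs]
    def f(p):
        t=0
        for c,g in G:
            uv=proj(c,T(p,E)).astype(np.float32)
            t-=cv2.remap(g,uv[:,:1],uv[:,1:],cv2.INTER_LINEAR).mean()
        return t
    r=differential_evolution(f,[(i-s,i+s) for i,s in zip(init,span)],seed=0,tol=1e-6,maxiter=200)
    return r.x,r.fun
E
python3 - <<'E'
from fit import *
t=load("pics/top0.npz");s=load("pics/scene0.npz")
CH=boxedges(-78,0,-30,30,0,58,0);LG=boxedges(-92,0,-40,40,0,54,0)
for n,E,init in (("ch",CH,(636,40,np.radians(-82))),("lg",LG,(430,42,np.radians(-90)))):
    for k,cs in (("top",[t]),("scene",[s]),("both",[t,s])):
        x,f=fit(cs,E,init,(15,15,.12)); print(n,k,x[:2].round(1),np.degrees(x[2]).round(2),f.round(1))
P,ok=cloud(s)
# bystanders-ish: yellow charger bounds
h=cv2.cvtColor(t["pixels"],cv2.COLOR_BGR2HSV); Pt,okt=cloud(t)
m=(h[...,0]>20)&(h[...,0]<35)&(h[...,1]>150)&okt&(Pt[...,2]<80)
n,l,st,_=cv2.connectedComponentsWithStats(m.astype(np.uint8))
for i in range(1,n):
    if st[i,4]>30: q=Pt[l==i]; print("yellow",q.min(0).round(),q.max(0).round())
E
```

```text
ch top [635.9  38.6] -80.08 -300.0
ch scene [632.3  40.8] -81.58 -299.7
ch both [633.   40.4] -82.14 -599.1
lg top [431.8  44. ] -89.79 -276.6
lg scene [431.1  44.9] -88.71 -297.8
lg both [431.5  44.4] -89.27 -565.3
yellow [ 506. -207.   -7.] [ 579. -117.   69.]
yellow [464. 168.  -7.] [522. 288.  47.]
```

```bash
sed -i 's/np.minimum(grad(c),300)/np.sqrt(grad(c))/' fit.py; python3 - <<'E'
from fit import *
t=load("pics/top0.npz");s=load("pics/scene0.npz")
CH=boxedges(-78,0,-30,30,0,58,0);LG=boxedges(-92,0,-40,40,0,54,0)
for n,E,init in (("ch",CH,(636,40,np.radians(-82))),("lg",LG,(430,42,np.radians(-90)))):
    for k,cs in (("top",[t]),("scene",[s]),("both",[t,s])):
        x,f=fit(cs,E,init,(15,15,.12)); print(n,k,x[:2].round(1),np.degrees(x[2]).round(2),f.round(2))
    for nm,c in (("top",t),("scene",s)):
        im=cv2.resize(c["pixels"],None,fx=4,fy=4,interpolation=cv2.INTER_CUBIC)
        for u,v in proj(c,T(x,E)): cv2.circle(im,(int(u*4+1.5),int(v*4+1.5)),1,(0,0,255),-1)
        u,v=proj(c,T(x,E)).mean(0)*4; im=im[int(v)-190:int(v)+190,int(u)-190:int(u)+190]
        cv2.imwrite(f"pics/ov_{n}_{nm}.png",im)
import numpy as np
cv2.imwrite("pics/ov.png",np.vstack([np.hstack([cv2.resize(cv2.imread(f"pics/ov_{n}_{m}.png"),(300,300)) for n in("ch","lg")]) for m in ("top","scene")]))
E
```

```text
ch top [635.8  38.5] -81.2 -23.78
ch scene [633.1  39.7] -81.74 -24.71
ch both [634.   39.2] -81.6 -47.91
lg top [431.8  43.2] -89.78 -17.6
lg scene [430.5  44.9] -89.24 -19.84
lg both [431.1  44.4] -89.27 -36.73
```

View pics/ov.png

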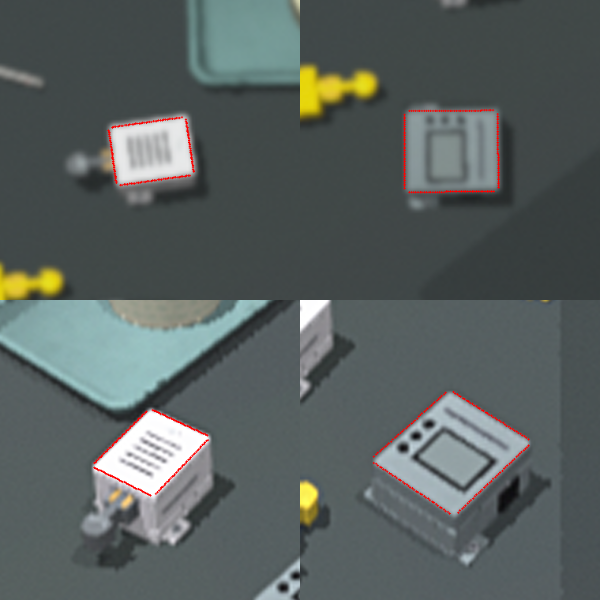

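```bash
python3 - <<'E'
from h import *
t=load("pics/top0.npz"); P,ok=cloud(t)
for u,v in ((150,103),(250,103),(350,103),(250,110),(180,33),(195,117),(210,152),(235,160),(179,222)): print((u,v),P[v,u].round())
m=ok&(P[...,2]>150)&(P[...,0]<1000)&(P[...,0]>500)&(abs(P[...,1])<600)
print(P[m].min(0))
E
python3 -m inch '[0,0,0,0,-8.55,0,-1, 0,0,0,0,-8.55,0,-1, 0,0,0,0,-8.55,0,-1, 0,0,0,0,-8.55,0,-1, 0,0,0,0,-8.55,0,-1, 0,0,0,0,-8.55,0,-1, 0,0,0,0,-8.55,0,-1, 0,0,0,0,-8.55,0,-1, 0,0,0,0,-8.55,0,-1, 0,0,0,0,-8.55,0,-1]'
```

```text
(150, 103) [765. 384. 377.]
(250, 103) [767. 123. 373.]
(350, 103) [ 770. -139.  370.]
(250, 110) [748. 123. 373.]
(180, 33) [775. 242. 723.]
(195, 117) [859. 326.  13.]
(210, 152) [744. 276.  -5.]
(235, 160) [715. 192.   2.]
(179, 222) [493. 350. 100.]
[ 523.11015042 -599.98649465  157.09981254]
t: 1.15
eef_pos: [139.9, -609.0, 182.9]
tcp_rot: [-1.571, 0.0, -1.417]
ft_force: [0.7, -0.0, 0.4]
opening: 1.001
```

```bash
python3 -m inch '[-0.026,0,0.042,0,0,0,1, -0.026,0,0.042,0,0,0,1, -0.026,0,0.042,0,0,0,1, -0.026,0,0.042,0,0,0,1, -0.026,0,0.042,0,0,0,1, -0.026,0,0.042,0,0,0,1, -0.026,0,0.042,0,0,0,1, -0.026,0,0.042,0,0,0,1, -0.026,0,0.042,0,0,0,1, -0.026,0,0.042,0,0,0,1]'
```

```text
t: 2.15
eef_pos: [518.5, -288.7, 183.1]
tcp_rot: [-1.571, -0.0, -1.424]
ft_force: [0.7, -1.1, 0.1]
opening: 0.216
```

```bash
python3 -m inch '[-0.046,0,0.016,0,0,0,1, -0.046,0,0.016,0,0,0,1, -0.046,0,0.016,0,0,0,1, -0.046,0,0.016,0,0,0,1, -0.046,0,0.016,0,0,0,1, -0.046,0,0.016,0,0,0,1, -0.046,0,0.016,0,0,0,1, -0.046,0,0.016,0,0,0,1, -0.046,0,0.016,0,0,0,1, -0.02,0,0.018,0,0,0,1]'
python3 - <<'E'
from cell import env
import cv2,numpy as np
for n in ("wrist",):
    c=env.read_camera(n); cv2.imwrite(f"pics/{n}1.png",c["pixels"]); np.savez(f"pics/{n}1.npz",**c)
E
```

```text
t: 3.15
eef_pos: [613.2, 166.5, 183.0]
tcp_rot: [-1.571, 0.0, -1.421]
ft_force: [0.1, -1.1, -0.3]
opening: 0.006
```

View pics/wrist1.png

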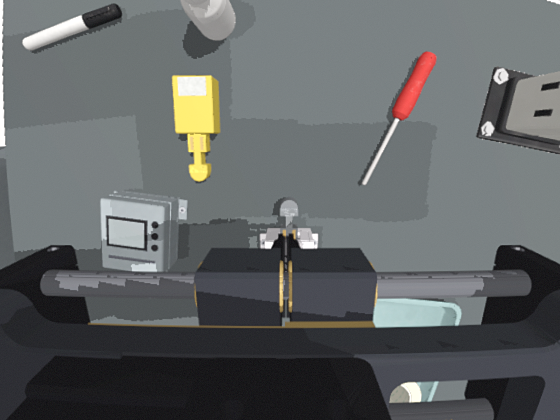

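The wrist view shows the grey tongue at (288,210), in line with the fingers (centre column 285). The yellow battery stands well off to the left at (197,110).

```bash
python3 - <<'E'
from h import *
c=load("pics/wrist1.npz"); P,ok=cloud(c)
X=np.array([634,39.3]);a=np.radians(-81.6);ex=np.array([np.cos(a),np.sin(a)]);ey=np.array([-ex[1],ex[0]])
loc=np.stack([(P[...,:2]-X)@ex,(P[...,:2]-X)@ey,P[...,2]],-1)
q=loc[195:230,270:310]; z=q[...,2]; m=(z>28)&(z<48)
print(q[m].min(0),q[m].max(0)); 
tip=q[m&(q[...,0]<-105)&(q[...,0]>-140)]; print(len(tip),np.percentile(tip,[2,50,98],axis=0))
E
python3 -m inch '[-0.042,0,0.002,0,0,0,1, 0,0.04,0,0,0,0,1, 0,0.045,0,0,0,0,1, 0,0.045,0,0,0,0,1, 0,0.033,0,0,0,0,1, 0,0,0,0,0,0,1]'
```

```text
[-125.28949042   -9.03460754   28.12922435] [-87.19215265  12.64868269  44.16145353]
293 [[-124.76640309   -8.7649202    29.89633211]
 [-115.19227599    2.1356226    41.64864933]
 [-105.32597654   11.92842835   43.35868584]]
t: 3.8
eef_pos: [607.1, 203.9, 15.7]
tcp_rot: [-1.579, -0.001, -1.424]
ft_force: [-0.3, -0.1, 0.8]
opening: 0.006
```

```bash
python3 -m inch '[0.012,0,0.003,0,0,0,1, 0.012,0,0,0,0,0,1, 0.005,0,0,0,0,0,1, 0.004,0,0,0,0,0,1, 0.004,0,0,0,0,0,1, 0.004,0,0,0,0,0,1]'
```

```text
t: 4.4
eef_pos: [618.8, 164.2, 20.6]
tcp_rot: [-1.57, -0.0, -1.424]
ft_force: [-0.0, -0.5, 0.4]
opening: 0.002
```

```bash
python3 -m inch '[0.004,0,-0.002,0,0,0,1, 0.004,0,0,0,0,0,1, 0.004,0,0,0,0,0,1, 0.004,0,0,0,0,0,1]'; python3 -m inch '[0.004,0,0,0,0,0,1, 0.004,0,0,0,0,0,1]'
```

```text
t: 4.8
eef_pos: [619.0, 148.1, 20.1]
tcp_rot: [-1.571, -0.0, -1.423]
ft_force: [0.6, -1.0, -0.6]
opening: 0.004
t: 5.0
eef_pos: [620.3, 140.1, 20.1]
tcp_rot: [-1.571, -0.0, -1.424]
ft_force: [-0.9, -0.6, -0.0]
opening: 0.006
```

```bash
python3 -m inch '[0.004,0,0,0,0,0,1, 0.003,0,0,0,0,0,1]'; python3 - <<'E'
from cell import env
import cv2,numpy as np
ims=[]
for n,(a,b,e,f) in (("scene",(180,150,280,250)),("top",(220,140,320,240))):
    c=env.read_camera(n); np.savez(f"pics/{n}2.npz",**c)
    ims.append(cv2.resize(c["pixels"][b:f,a:e],(390,390),interpolation=cv2.INTER_CUBIC))
cv2.imwrite("pics/push.png",np.hstack(ims))
E
```

```text
t: 5.2
eef_pos: [621.3, 133.1, 20.1]
tcp_rot: [-1.571, -0.0, -1.424]
ft_force: [-0.8, -0.4, 0.1]
opening: 0.002
```

View pics/push.png

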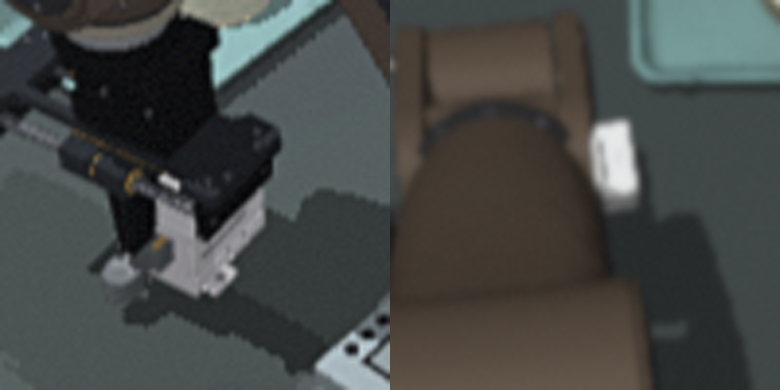

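```bash
python3 - <<'E'
from h import *
c=load("pics/scene2.npz"); c0=load("pics/scene0.npz")
X=np.array([634,39.3]);a=np.radians(-81.6);ex=np.array([np.cos(a),np.sin(a)]);ey=np.array([-ex[1],ex[0]])
def W(x,y,z): return np.r_[X+x*ex+y*ey,z]
for cc,nm in ((c0,"a"),(c,"b")):
    im=cv2.resize(cc["pixels"][170:250,185:275],(780,693)[0:1]*1+(693,) if 0 else (780,693),interpolation=cv2.INTER_CUBIC);k=780/90
    for p,col in ((W(-125,0,33),(0,0,255)),(W(-94.6,1.1,20),(0,255,0)),(W(-87,0,33),(255,0,0)),(W(-78,0,33),(255,0,255))):
        u,v=proj(cc,p)[0]; cv2.circle(im,(int((u-185+.5)*k),int((v-170+.5)*k)),5,col,-1)
    cv2.imwrite(f"pics/pj_{nm}.png",cv2.resize(im,(400,356)))
cv2.imwrite("pics/pj.png",np.hstack([cv2.imread("pics/pj_a.png"),cv2.imread("pics/pj_b.png")]))
P,ok=cloud(c)
loc=np.stack([(P[...,:2]-X)@ex,(P[...,:2]-X)@ey,P[...,2]],-1)
for v in range(205,232,4): print(v,[tuple(loc[v,u].round().astype(int)) for u in range(202,228,4)])
E
```

```text
205 [(np.int64(-58), np.int64(74), np.int64(0)), (np.int64(-52), np.int64(66), np.int64(-1)), (np.int64(-104), np.int64(5), np.int64(80)), (np.int64(-107), np.int64(-10), np.int64(91)), (np.int64(-90), np.int64(-8), np.int64(75)), (np.int64(-71), np.int64(-5), np.int64(57)), (np.int64(-63), np.int64(-11), np.int64(53))]
209 [(np.int64(-68), np.int64(66), np.int64(-2)), (np.int64(-64), np.int64(56), np.int64(1)), (np.int64(-105), np.int64(6), np.int64(66)), (np.int64(-107), np.int64(-9), np.int64(76)), (np.int64(-89), np.int64(-6), np.int64(60)), (np.int64(-75), np.int64(-7), np.int64(47)), (np.int64(-75), np.int64(-20), np.int64(54))]
213 [(np.int64(-81), np.int64(56), np.int64(0)), (np.int64(-77), np.int64(46), np.int64(3)), (np.int64(-69), np.int64(40), np.int64(-1)), (np.int64(-103), np.int64(-4), np.int64(56)), (np.int64(-89), np.int64(-4), np.int64(43)), (np.int64(-81), np.int64(-10), np.int64(40)), (np.int64(-77), np.int64(-20), np.int64(42))]
217 [(np.int64(-91), np.int64(48), np.int64(0)), (np.int64(-85), np.int64(41), np.int64(-2)), (np.int64(-111), np.int64(4), np.int64(44)
[... 453 characters left out ...]
t64(3)), (np.int64(-75), np.int64(-17), np.int64(9))]
225 [(np.int64(-113), np.int64(31), np.int64(0)), (np.int64(-106), np.int64(24), np.int64(-3)), (np.int64(-123), np.int64(-4), np.int64(31)), (np.int64(-113), np.int64(-8), np.int64(24)), (np.int64(-90), np.int64(-1), np.int64(-3)), (np.int64(-86), np.int64(-12), np.int64(1)), (np.int64(-78), np.int64(-18), np.int64(-3))]
229 [(np.int64(-122), np.int64(25), np.int64(-4)), (np.int64(-120), np.int64(13), np.int64(2)), (np.int64(-113), np.int64(6), np.int64(0)), (np.int64(-107), np.int64(-2), np.int64(-1)), (np.int64(-104), np.int64(-12), np.int64(2)), (np.int64(-96), np.int64(-18), np.int64(-1)), (np.int64(-92), np.int64(-28), np.int64(1))]
```

View pics/pj.png

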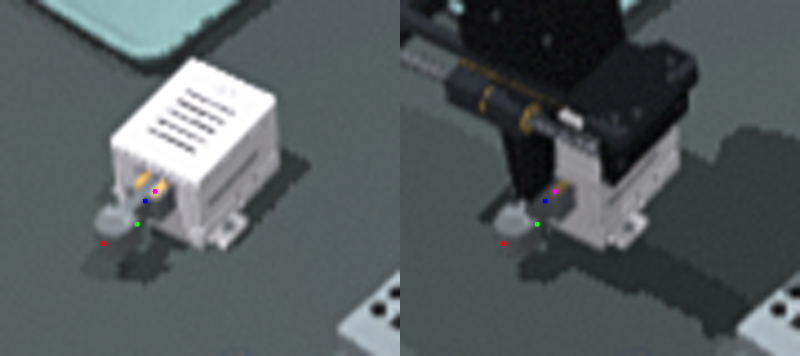

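```bash
python3 - <<'E'
from cell import env
import cv2,numpy as np
c=env.read_camera("wrist"); np.savez("pics/wrist2.npz",**c); cv2.imwrite("pics/wrist2.png",c["pixels"])
c=env.read_camera("scene"); cv2.imwrite("pics/scene3.png",cv2.resize(c["pixels"][160:240,180:280],(800,600),interpolation=cv2.INTER_CUBIC))
print(env.state())
E
```

```text
{'t': 5.4, 'joints': array([ 1.07751339e-01,  6.94517058e-01,  1.67331929e+00, -1.31023113e-04,
        7.73731727e-01, -3.93158667e-02]), 'qvel': array([ 3.54039258e-03, -6.80803262e-04,  1.27772291e-03, -1.10626224e-03,
        1.89591408e-05, -1.16963519e-04]), 'tau': array([-2.77360501e-01, -6.72541308e+01, -1.92057163e+01,  4.76580311e-02,
        3.77289543e-02, -1.30972484e-02]), 'eef_pos': array([621.20763764, 133.45269584,  20.1054122 ]), 'tcp_rot': array([-1.57077537e+00, -9.24576402e-05, -1.42363540e+00]), 'ft_force': array([ 0.24037982,  0.34653817, -0.19475007]), 'moment': array([-0.0384015 , -0.1593675 , -0.02548099]), 'opening': 0.0010787565896194624}
```

View pics/wrist2.png

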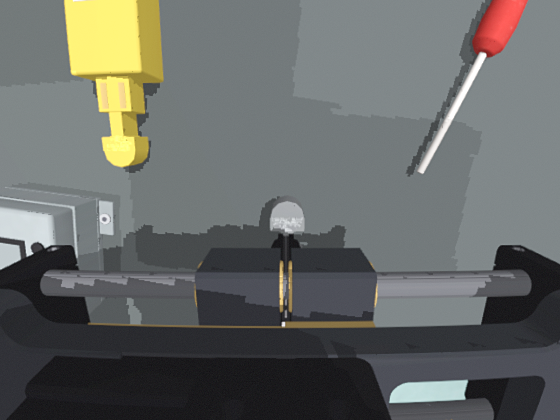

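View pics/scene3.png

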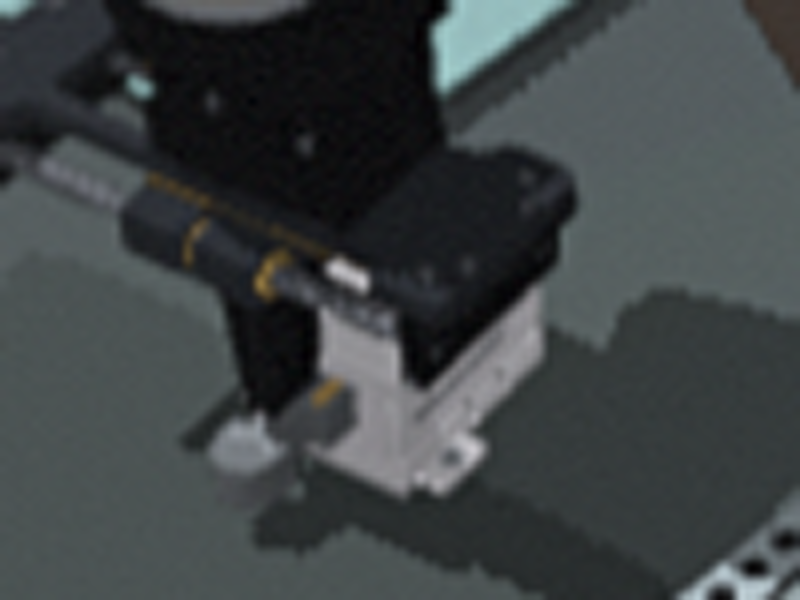

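```bash
python3 - <<'E'
from h import *
c=load("pics/scene2.npz")
X=np.array([634,39.3]);a=np.radians(-81.6);ex=np.array([np.cos(a),np.sin(a)]);ey=np.array([-ex[1],ex[0]])
im=cv2.resize(c["pixels"][160:240,180:280],(800,640),interpolation=cv2.INTER_CUBIC)
for z,col in ((20,(0,255,0)),(43,(0,0,255)),(60,(255,0,255))):
    q=[]
    for x,y in ((-104.6,13),(-104.6,-11),(-84.6,-11),(-84.6,13)):
        u,v=proj(c,np.r_[X+x*ex+y*ey,z])[0]; q.append([(u-180+.5)*8,(v-160+.5)*8])
    cv2.polylines(im,[np.array(q,np.int32)],True,col,1)
cv2.imwrite("pics/chk.png",cv2.resize(im,(800,600)))
E
```

```text
(no output)
```

View pics/chk.png

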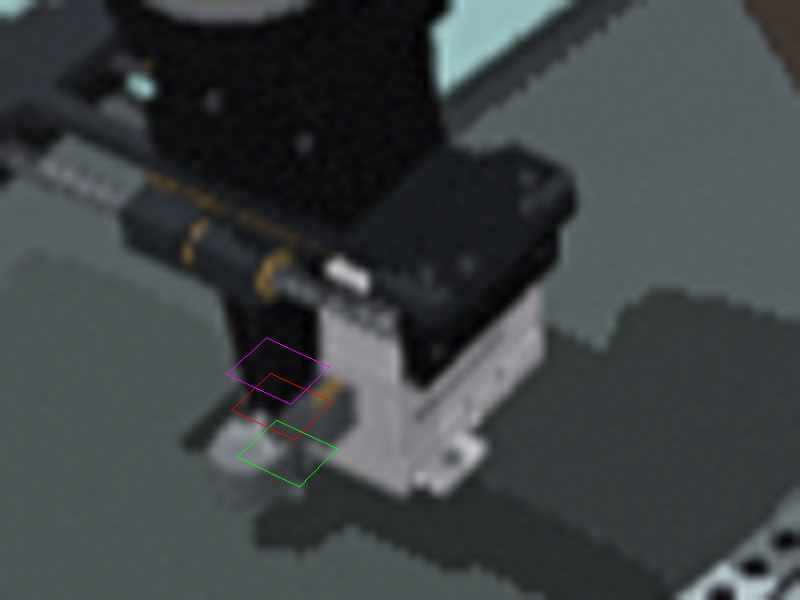

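```bash
python3 -m inch '[0,-0.03,0,0,0,0,1, 0,-0.03,0,0,0,0,1, 0,0,0,0,0,0,1]'; python3 - <<'E'
from h import *
from cell import env
c=env.read_camera("scene"); np.savez("pics/scene4.npz",**c); st=env.state(); R=None
from scipy.spatial.transform import Rotation as Ro
R=Ro.from_euler('xyz',st["tcp_rot"]).as_matrix()
im=cv2.resize(c["pixels"][130:240,180:290],(600,600),interpolation=cv2.INTER_CUBIC);k=600/110
for d,col in ((0,(0,255,0)),(-20,(0,0,255)),(-40,(255,0,255))):
    q=[]
    for a,b in ((-10,-12),(10,-12),(10,12),(-10,12)):
        u,v=proj(c,st["eef_pos"]+R@np.array([a,d,b]))[0]; q.append([(u-180+.5)*k,(v-130+.5)*k])
    cv2.polylines(im,[np.array(q,np.int32)],True,col,1)
cv2.imwrite("pics/chk2.png",im)
E
```

```text
t: 5.7
eef_pos: [623.0, 134.0, 83.8]
tcp_rot: [-1.565, -0.0, -1.423]
ft_force: [0.4, 0.5, -1.1]
opening: 0.002
```

View pics/chk2.png

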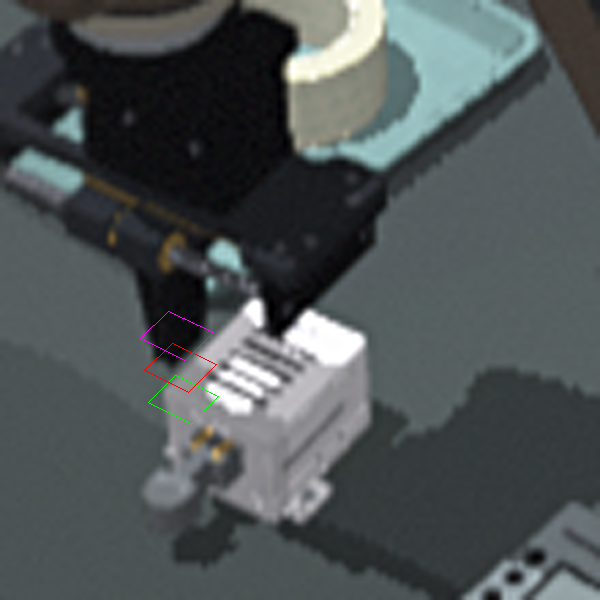

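```bash
python3 - <<'E'
from h import *
from cell import env
c=env.read_camera("scene"); np.savez("pics/scene5.npz",**c); st=env.state(); print(st["eef_pos"])
P,ok=cloud(c)
for v in range(180,206,2): print(v,[(tuple(P[v,u].round().astype(int).tolist()),int(c["pixels"][v,u].mean())) for u in (205,208,211,214,217)])
im=cv2.resize(c["pixels"][165:215,190:240],(600,600),interpolation=cv2.INTER_NEAREST); cv2.imwrite("pics/chk3.png",im)
E
```

```text
[621.24585053 133.66746799  80.45256851]
180 [((627, 147, 164), 29), ((595, 165, 197), 32), ((609, 144, 174), 30), ((609, 135, 166), 32), ((572, 158, 207), 73)]
182 [((628, 147, 157), 51), ((623, 142, 157), 19), ((612, 142, 163), 18), ((610, 135, 160), 12), ((612, 124, 150), 29)]
184 [((751, 46, -2), 71), ((621, 144, 153), 17), ((610, 145, 161), 16), ((610, 136, 154), 15), ((612, 125, 145), 16)]
186 [((745, 52, -1), 95), ((620, 145, 148), 13), ((610, 145, 154), 15), ((612, 135, 146), 15), ((612, 125, 138), 15)]
188 [((738, 58, 0), 93), ((623, 144, 138), 15), ((613, 143, 145), 16), ((611, 136, 140), 17), ((615, 123, 129), 20)]
190 [((735, 61, -3), 96), ((622, 145, 133), 15), ((615, 142, 136), 19), ((613, 134, 131), 13), ((618, 121, 118), 33)]
192 [((727, 69, 1), 94), ((622, 146, 128), 20), ((612, 145, 134), 13), ((612, 136, 127), 9), ((705, 47, -1), 51)]
194 [((725, 72, -3), 92), ((622, 147, 122), 51), ((612, 146, 128), 15), ((614, 135, 118), 13), ((655, 90, 57), 167)]
196 [((718, 78, -1), 92), ((711, 74, 0), 59), ((613, 146, 121), 11), ((699, 64, 0), 100), ((649, 96, 59), 192)]
198 [((713, 83, -2), 92), ((705, 79, 0), 93), ((699, 74, 1), 74), ((648, 107, 60), 148), ((646, 99, 55), 142)]
200 [((705, 90, 1), 94), ((701, 83, -2), 90), ((651, 115, 57), 134), ((644, 112, 59), 145), ((641, 104, 55), 151)]
202 [((703, 93, -3), 91), ((693, 91, 2), 90), ((647, 120, 57), 147), ((640, 115, 58), 145), ((634, 111, 59), 157)]
204 [((695, 100, 1), 93), ((691, 93, -2), 91), ((649, 118, 47), 143), ((640, 116, 51), 143), ((630, 115, 58), 146)]
```

View pics/chk3.png

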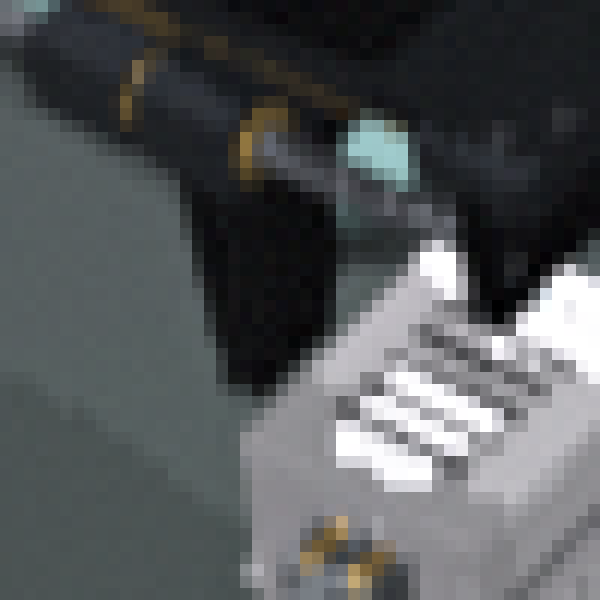

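```bash
python3 - <<'E'
from h import *
c=load("pics/wrist0.npz"); P,ok=cloud(c)
from scipy.spatial.transform import Rotation as Ro
R=Ro.from_euler('xyz',[-1.57191845e+00,  1.34714980e-04, -2.91580937e+00]).as_matrix(); p=np.array([139.925,-608.848,182.546])
L=(P-p)@R
for v in range(232,330,8): print(v,[tuple(L[v,u].round().astype(int).tolist()) for u in (190,200,206,366,372,385)])
E
```

```text
232 [(335, 1003, -419), (334, 1001, -374), (335, 1004, -349), (336, 1006, 355), (336, 1005, 382), (334, 1000, 438)]
240 [(371, 1001, -422), (-11, -43, -50), (-9, -37, -48), (-10, -39, 48), (-11, -43, 50), (375, 1008, 444)]
248 [(-11, -55, -51), (-9, -50, -48), (-4, -37, -48), (-6, -42, 47), (-10, -51, 48), (-11, -54, 54)]
256 [(-10, -63, -49), (-5, -51, -48), (0, -40, -48), (-1, -43, 47), (-6, -54, 47), (-11, -66, 50)]
264 [(-9, -70, -47), (-1, -54, -47), (5, -40, -48), (4, -44, 48), (-2, -55, 48), (-10, -73, 48)]
272 [(-29, -120, -29), (-29, -120, -26), (-29, -120, -24), (-29, -120, 24), (-29, -120, 27), (-29, -120, 30)]
280 [(-29, -125, -28), (-29, -124, -25), (-29, -124, -23), (-28, -124, 24), (-29, -125, 25), (-28, -124, 29)]
288 [(-27, -126, -28), (-27, -125, -25), (-27, -126, -23), (-27, -125, 23), (-27, -126, 25), (-27, -126, 29)]
296 [(-25, -126, -28), (-24, -125, -25), (-24, -125, -23), (-24, -126, 23), (-24, -125, 25), (-24, -126, 29)]
304 [(693, 1001, -451), (696, 1006, -405), (694, 1005, -376), (693, 1001, 381), (696, 1005, 411), (9, -78, 48)]
312 [(740, 1006, -457), (738, 1004, -408), (738, 1006, -380), (740, 1007, 386), (738, 1003, 414), (740, 1004, 477)]
320 [(781, 1002, -460), (782, 1004, -412), (783, 1006, -383), (783, 1004, 389), (780, 1000, 417), (783, 1001, 481)]
328 [(-25, -141, -23), (-25, -141, -21), (-25, -141, -19), (-25, -141, 19), (-25, -142, 21), (-25, -141, 24)]
```

The push never reached the tongue. Wrist and scene depth agree that the finger ends sit about 37–38 mm behind the reported TCP: tool y ≈ -37.5, measured in `wrist0`, and z 118 against TCP z 80 in the scene view. So I'll treat the real finger end as TCP + 37.5 mm upward and redo the push lower.

```bash
python3 -m inch '[-0.035,0,0,0,0,0,1, -0.037,0,0,0,0,0,1, 0,0,0,0,0,0,1, 0,0.03,0,0,0,0,1, 0,0.03,0,0,0,0,1, 0,0.02,0,0,0,0,1, 0,0,0,0,0,0,1, 0,0.007,0,0,0,0,1, 0,0.006,0,0,0,0,1, 0,0,0,0,0,0,1]'
python3 - <<'E'
from h import *
from cell import env
c=env.read_camera("scene"); np.savez("pics/scene6.npz",**c)
im=cv2.resize(c["pixels"][150:250,160:260],(600,600),interpolation=cv2.INTER_CUBIC); cv2.imwrite("pics/chk4.png",im)
print(env.state()["eef_pos"])
E
```

```text
t: 6.8
eef_pos: [610.6, 204.5, -13.1]
tcp_rot: [-1.571, -0.0, -1.424]
ft_force: [0.8, -0.6, -0.6]
opening: 0.006
[610.745521   204.64710586 -12.64736855]
```

View pics/chk4.png

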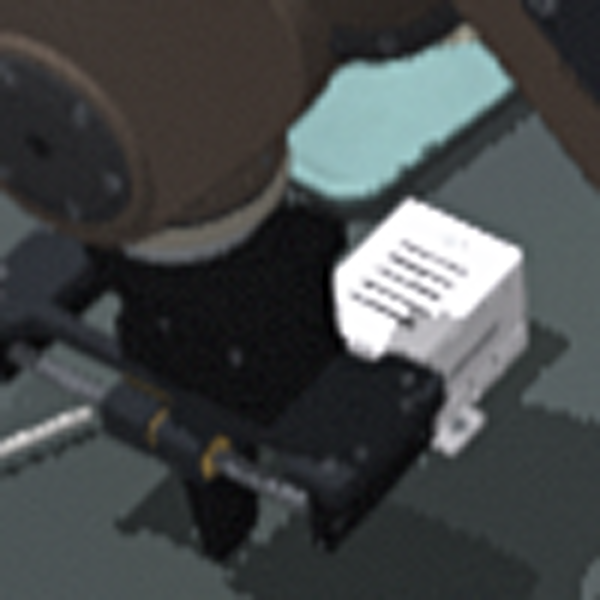

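```bash
python3 -m inch '[0.015,0,0,0,0,0,1, 0.012,0,0,0,0,0,1, 0.004,0,0,0,0,0,1, 0.004,0,0,0,0,0,1, 0.004,0,0,0,0,0,1, 0.004,0,0,0,0,0,1]'
python3 - <<'E'
from h import *
c=load("pics/scene6.npz"); P,ok=cloud(c); R=None
from scipy.spatial.transform import Rotation as Ro
R=Ro.from_euler('xyz',[-1.571,0,-1.424]).as_matrix()
L=(P-np.array([610.7,204.6,-12.8]))@R
m=ok&(c["pixels"].mean(-1)<60)&(abs(L[...,2])<110)&(abs(L[...,0])<60)&(L[...,1]<-30)&(L[...,1]>-160)
for lo in range(-100,100,20):
    q=L[m&(L[...,2]>lo)&(L[...,2]<=lo+20)]
    if len(q)>5: print(lo,np.percentile(q[:,1],[95,99]).round(),np.percentile(q[:,0],[2,98]).round())
E
```

```text
t: 7.45
eef_pos: [617.1, 162.0, -12.8]
tcp_rot: [-1.571, -0.0, -1.423]
ft_force: [-0.3, 1.9, 1.7]
opening: 0.005
-100 [-111. -109.] [-35.  30.]
-80 [-133. -119.] [-35.  29.]
-60 [-127. -125.] [-27.  21.]
-40 [-110. -105.] [-36.  -7.]
-20 [-36. -33.] [-36.   9.]
0 [-51. -38.] [-37.  -9.]
20 [-125. -117.] [-34. -20.]
40 [-142. -140.] [-27.   6.]
60 [-111. -109.] [-35.  21.]
80 [-139. -133.] [-35.   7.]
```

```bash
python3 -m inch '[0.005,0,0,0,0,0,1, 0.005,0,0,0,0,0,1, 0.005,0,0,0,0,0,1, 0.005,0,0,0,0,0,1, 0.005,0,0,0,0,0,1, 0.003,0,0,0,0,0,1, 0,0,0,0,0,0,1]'
python3 - <<'E'
from h import *
from cell import env
c=env.read_camera("scene"); np.savez("pics/scene7.npz",**c)
im=cv2.resize(c["pixels"][150:250,180:280],(600,600),interpolation=cv2.INTER_CUBIC); cv2.imwrite("pics/chk5.png",im)
E
```

```text
t: 8.15
eef_pos: [621.0, 133.9, -13.0]
tcp_rot: [-1.571, -0.0, -1.424]
ft_force: [0.4, 0.4, 0.5]
opening: 0.0
```

View pics/chk5.png

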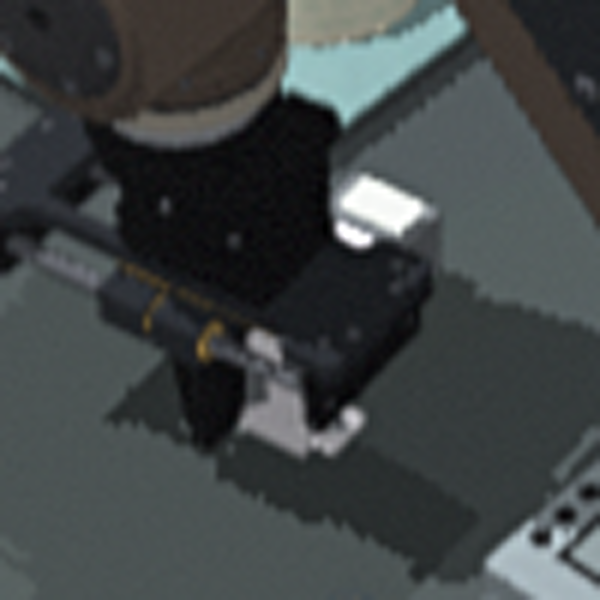

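The nose is pushed nearly flush behind the sleeve, and the finger is at crop (210,420) just off the back wall. Next: back off, rise, go over to the mouth side and look with the wrist camera.

```bash
python3 -m inch '[-0.02,0,0,0,0,0,1, 0,0,0,0,0,0,1, 0,-0.045,0,0,0,0,1, 0,-0.045,0,0,0,0,1, 0.04,-0.02,0,0,0,0,-1, 0.047,0,0,0,0,0,-1, 0.047,0,0,0,0,0,-1, 0.047,0,0,0,0,0,-1, 0.047,0,0,0,0,0,-1, 0,0,0,0,0,0,-1]'
python3 - <<'E'
from h import *
from cell import env
c=env.read_camera("wrist"); np.savez("pics/wrist3.npz",**c); cv2.imwrite("pics/wrist3.png",c["pixels"]); st=env.state(); print(st["eef_pos"],st["tcp_rot"],st["opening"])
E
```

```text
t: 9.2
eef_pos: [652.0, -77.0, 96.9]
tcp_rot: [-1.57, -0.001, -1.428]
ft_force: [0.1, 0.6, 0.7]
opening: 0.454
[651.49512391 -74.34883253  96.81649362] [-1.57098861e+00 -2.78508310e-04 -1.42717043e+00] 0.49400587285549896
```

View pics/wrist3.png

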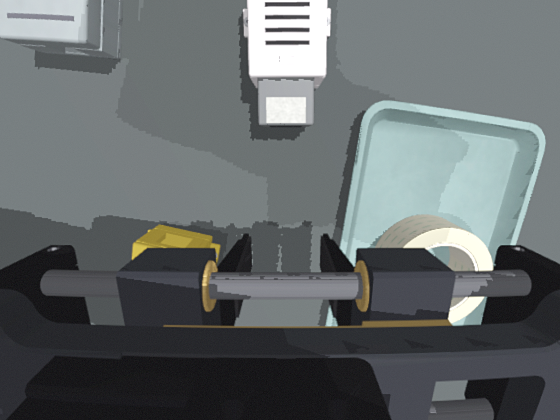

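The grey thick end stands out of the mouth at (286,100), straight on the jaws' centre line.

```bash
python3 - <<'E'
from h import *
from scipy.spatial.transform import Rotation as Ro
c=load("pics/wrist3.npz"); P,ok=cloud(c)
R=Ro.from_euler('xyz',[-1.571,0,-1.4272]).as_matrix(); p=np.array([651.5,-74.4,96.8])
L=(P-p)@R
q=P[84:102,262:309];print("bat top z",np.median(q[...,2]), "pad-frame centre lateral")
m=np.zeros(ok.shape,bool);m[70:112,245:325]=1
s=m&ok&(abs(P[...,2]-50)<4)
print(np.percentile(L[s],[1,50,99],axis=0).round(1))
s2=m&ok&(abs(P[...,2]-58)<4); print("roof",np.percentile(L[s2],[1,50,99],axis=0).round(1))
# charger fit in wrist
from fit import *
E=boxedges(-78,0,-30,30,0,58,0); E=E[(E[:,0]>-60)]
x,f=fit([c],E,(634,39,np.radians(-81.6)),(8,8,.06)); print(x[:2],np.degrees(x[2]))
E2=boxedges(2,34,-23,23,0,50,0); 
x2,f=fit([c],E2,(634,39,np.radians(-81.6)),(8,8,.06)); print("bat (shifted end at 34)",x2[:2],np.degrees(x2[2]))
for n,x in (("ch",x),("bat end",np.r_[x2[:2]+34*np.array([np.cos(x2[2]),np.sin(x2[2])]),0])):
    print(n,"tool-frame",((np.r_[x[:2],58]-p)@R).round(1))
E
```

```text
bat top z 48.81623365506487 pad-frame centre lateral
[[-113.8   46.2  -22.9]
 [-101.3   48.     0.5]
 [ -87.4   50.    23.3]]
roof [[-117.6   38.7  -28. ]
 [-115.3   40.3    0.5]
 [-113.1   42.5   29.6]]
[636.76426629  37.37419128] -81.9617977375778
bat (shifted end at 34) [635.07447108  37.02325439] -80.45235557496672
ch tool-frame [-112.7   38.8    1.4]
bat end tool-frame [-78.6  38.8   0.5]
```

```bash
python3 - <<'E'
from h import *
from scipy.spatial.transform import Rotation as Ro
c=load("pics/wrist3.npz"); P,ok=cloud(c)
R=Ro.from_euler('xyz',[-1.571,0,-1.4272]).as_matrix(); p=np.array([651.5,-74.4,96.8])
L=(P-p)@R
for v in range(70,135,4): print(v,L[v,286].round(1),P[v,286,2].round(1))
s=ok&(abs(P[...,2]-50)<4)&(L[...,0]>-112)&(L[...,0]<-60)&(abs(L[...,2])<30)
print(np.percentile(L[s],[1,50,99],axis=0).round(1))
E
```

```text
70 [-117.5   40.7    0.5] 56.1
74 [-114.5   40.5    0.5] 56.3
78 [-113.2   49.3    0.5] 47.5
82 [-110.1   48.7    0.5] 48.1
86 [-106.8   47.8    0.5] 49.0
90 [-104.    49.2    0.5] 47.6
94 [-100.8   48.3    0.5] 48.5
98 [-97.6  48.1   0.5] 48.7
102 [-94.6  48.3   0.5] 48.5
106 [-91.3  47.2   0.5] 49.6
110 [-88.2  47.4   0.5] 49.4
114 [-85.1  48.5   0.5] 48.3
118 [-82.   48.5   0.5] 48.3
122 [-78.7  48.1   0.5] 48.7
126 [-75.9  57.3   0.5] 39.5
130 [-73.3  97.6   0.6] -0.8
134 [-69.5  98.9   0.6] -2.1
[[-111.5   46.3  -22.4]
 [ -94.5   48.     0.5]
 [ -76.4   50.    22.7]]
```

```bash
python3 - <<'E'
from h import *
from scipy.spatial.transform import Rotation as Ro
c=load("pics/wrist3.npz"); P,ok=cloud(c)
R=Ro.from_euler('xyz',[-1.571,0,-1.4272]).as_matrix(); p=np.array([651.5,-74.4,96.8])
L=(P-p)@R
h=cv2.cvtColor(c["pixels"],cv2.COLOR_BGR2HSV)
m=ok&(h[...,0]>75)&(h[...,0]<100)&(h[...,1]>35)&(h[...,2]>120)&(L[...,2]>0)
for lo in range(-130,0,10):
    q=L[m&(L[...,0]>lo)&(L[...,0]<lo+10)]; w=P[m&(L[...,0]>lo)&(L[...,0]<lo+10)]
    if len(q)>5: print(lo,np.percentile(q[:,2],1).round(),np.percentile(w[:,2],[50,98]).round())
y=ok&(h[...,0]>20)&(h[...,0]<35)&(h[...,1]>150); print("yellow",np.percentile(L[y],[1,99],axis=0).round(),P[y].min(0),P[y].max(0))
E
python3 -m inch '[0,0,0,0,0,0,-1, 0,0,0,0,0,0,-1, 0,0,0,0,0,0,-1]'
```

```text
-100 81.0 [18. 20.]
-90 73.0 [12. 20.]
-80 70.0 [ 6. 19.]
-70 69.0 [ 5. 19.]
-60 67.0 [ 5. 20.]
-50 67.0 [ 6. 20.]
-40 45.0 [ 8. 54.]
-30 42.0 [ 10. 223.]
-20 63.0 [10. 20.]
-10 29.0 [ 10. 169.]
yellow [[  24.   39. -139.]
 [  53.   96.  -74.]] [ 507.88198637 -150.60219012   -0.5330686 ] [602.13105217 -48.33315386 219.72012033]
t: 9.55
eef_pos: [651.5, -70.0, 97.2]
tcp_rot: [-1.571, -0.0, -1.422]
ft_force: [-0.3, 0.2, -0.1]
opening: 0.748
```

```bash
python3 -m inch '[-0.045,0,0,0,0,0,-1, -0.044,0,0,0,0,0,-1, 0,0,0,0,0,0,-1, 0,0,0,0,0,0,-1, 0,0,0,0,0,0,-1]'
python3 - <<'E'
from h import *
from cell import env
c=env.read_camera("wrist"); np.savez("pics/wrist4.npz",**c); cv2.imwrite("pics/wrist4.png",c["pixels"]); st=env.state(); print(st["eef_pos"],st["tcp_rot"],st["opening"])
E
```

```text
t: 10.05
eef_pos: [638.7, 16.6, 97.2]
tcp_rot: [-1.571, -0.0, -1.423]
ft_force: [-0.5, -0.4, 0.0]
opening: 0.997
[638.69424571  16.21007798  97.15629268] [-1.57059650e+00 -2.81894841e-04 -1.42380467e+00] 1.0024688798586472
```

View pics/wrist4.png

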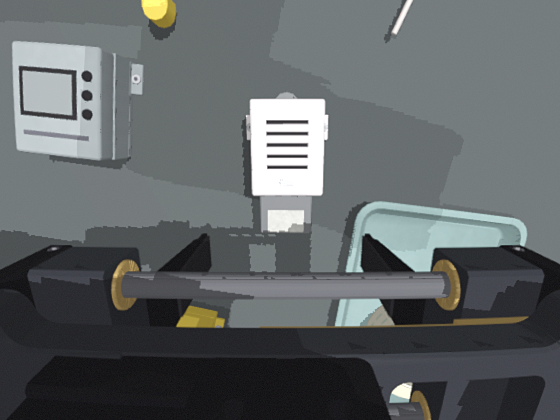

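```bash
python3 -m inch '[0,0.03,0,0,0,0,-1, 0,0.03,0,0,0,0,-1, 0,0.02,0,0,0,0,-1, 0,0.015,0,0,0,0,-1, 0,0.012,0,0,0,0,-1, 0,0.009,0,0,0,0,-1, 0,0,0,0,0,0,-1, 0,0,0,0,0,0,-1]'
```

```text
t: 10.9
eef_pos: [638.8, 16.7, -18.4]
tcp_rot: [-1.57, -0.0, -1.424]
ft_force: [-0.2, -0.9, -0.6]
opening: 1.0
```

Now I close on it.

```bash
python3 -m inch '[0,0,0,0,0,0,1, 0,0,0,0,0,0,1, 0,0,0,0,0,0,1, 0,0,0,0,0,0,1, 0,0,0,0,0,0,1, 0,0,0,0,0,0,1, 0,0,0,0,0,0,1]'
```

```text
t: 11.6
eef_pos: [638.5, 16.8, -18.9]
tcp_rot: [-1.571, -0.0, -1.424]
ft_force: [-0.8, 0.3, 0.9]
opening: 0.48
```

```bash
python3 -m inch '[0.005,0,0,0,0,0,1, 0.008,0,0,0,0,0,1, 0.012,0,0,0,0,0,1]'; python3 -m inch '[0.015,0,0,0,0,0,1, 0.015,0,0,0,0,0,1, 0.02,0,0,0,0,0,1, 0.02,0,0,0,0,0,1, 0.02,0,0,0,0,0,1, 0,0,0,0,0,0,1, 0,0,0,0,0,0,1]'
python3 - <<'E'
from h import *
from cell import env
c=env.read_camera("wrist"); np.savez("pics/wrist5.npz",**c); cv2.imwrite("pics/wrist5.png",c["pixels"]); st=env.state(); print(st["eef_pos"],st["tcp_rot"],st["opening"])
E
```

```text
t: 11.9
eef_pos: [642.2, -8.5, -18.9]
tcp_rot: [-1.571, -0.0, -1.423]
ft_force: [-0.2, 0.0, -0.2]
opening: 0.481
t: 12.6
eef_pos: [655.2, -97.9, -19.1]
tcp_rot: [-1.571, 0.0, -1.425]
ft_force: [0.2, -0.7, -2.2]
opening: 0.486
[655.19500397 -97.13916605 -18.99984859] [-1.57113990e+00  1.59118073e-04 -1.42396154e+00] 0.4803502191676072
```

View pics/wrist5.png

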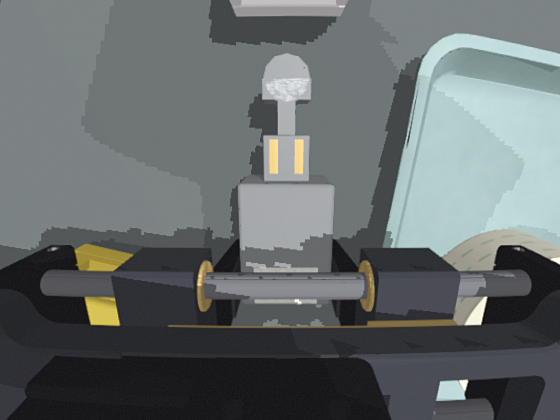

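The battery is fully out, with its nose at (287,60) and the mouth edge up at row 12. It hangs straight in the jaws. Next I measure how it sits in the tool frame.

```bash
cat > inhand.py <<'E'
from fit import *
from scipy.spatial.transform import Rotation as Ro
def inhand(c,st,zt):
    R=Ro.from_euler('xyz',st["tcp_rot"]).as_matrix(); p=st["eef_pos"]
    P,ok=cloud(c); L=(P-p)@R
    # top of thick
    m=np.zeros(ok.shape,bool); m[:268]=1
    zb=np.median(P[200:230,270:305,2]); print("thick top z",zb.round(1))
    s=m&ok&(abs(P[...,2]-zb)<3)&(abs(L[...,2])<35)&(L[...,0]>-70); 
    q=L[s]; 
    for a in np.arange(-60,-20,8):
        w=q[(q[:,0]>a)&(q[:,0]<a+8)]
        if len(w)>20: print("thick x",a,"lat",np.percentile(w[:,2],[1,99]).round(1))
    zt=zb-7
    s=m&ok&(abs(P[...,2]-zt)<4)&(abs(L[...,2])<20)&(L[...,0]<-45); q=L[s]
    print("tongue tip x",np.percentile(q[:,0],1).round(1))
    for a in np.arange(-115,-45,8):
        w=q[(q[:,0]>a)&(q[:,0]<a+8)]
        if len(w)>20: print("tongue x",a,"lat",np.percentile(w[:,2],[2,98]).round(1),"mid",np.percentile(w[:,2],[2,98]).mean().round(2))
E
python3 - <<'E'
from inhand import *
c=load("pics/wrist5.npz")
inhand(c,dict(tcp_rot=[-1.57114,0,-1.42396],eef_pos=np.array([655.195,-97.5,-19.0])),0)
E
```

```text
thick top z 48.6
thick x -52 lat [-22.5  21.9]
thick x -44 lat [-22.4  22.2]
thick x -36 lat [-22.5  22.1]
thick x -28 lat [-22.6  22. ]
tongue tip x -104.5
tongue x -107 lat [-8.4  8.6] mid 0.09
tongue x -99 lat [-10.4  10.4] mid 0.03
tongue x -91 lat [-10.5  10.5] mid 0.02
tongue x -83 lat [-3.7  3.7] mid 0.0
tongue x -75 lat [-10.3  10.3] mid -0.01
tongue x -67 lat [-10.8  10.5] mid -0.17
tongue x -59 lat [-10.6  10.4] mid -0.07
tongue x -51 lat [-17.9  18.8] mid 0.44
```

```bash
python3 -m inch '[0,-0.04,0,0,0,0,1, 0,-0.04,0,0,0,0,1, 0,0,0,0,0,0,1, 0,0,0,0,0,0,1]'
```

```text
t: 13.05
eef_pos: [655.5, -96.3, 61.8]
tcp_rot: [-1.57, -0.001, -1.423]
ft_force: [-0.3, -0.1, -2.5]
opening: 0.484
```

```bash
python3 -m inch '[-0.01,0,-0.044,0,0,0,1, -0.01,0,-0.044,0,0,0,1, -0.01,0,-0.044,0,0,0,1, -0.009,0,-0.043,0,0,0,1, -0.009,0,-0.043,0,0,0,1, 0,0,0,0,7.8,0,1, 0,0,0,0,0,0,1, 0,0,0,0,0,0,1, 0,0,0,0,0,0,1]'
python3 - <<'E'
from h import *
from cell import env
for n in ("wrist","scene","top"):
    c=env.read_camera(n); np.savez(f"pics/{n}6.npz",**c); cv2.imwrite(f"pics/{n}6.png",c["pixels"])
st=env.state(); print(st["eef_pos"],st["tcp_rot"],st["opening"])
E
```

```text
t: 13.95
eef_pos: [433.2, -81.4, 60.7]
tcp_rot: [-1.571, 0.0, -1.557]
ft_force: [0.5, -0.7, -1.9]
opening: 0.487
[432.96514345 -81.42569489  60.82491206] [-1.57111081e+00  3.11679007e-05 -1.55810062e+00] 0.4835287133946517
```

View pics/wrist6.png

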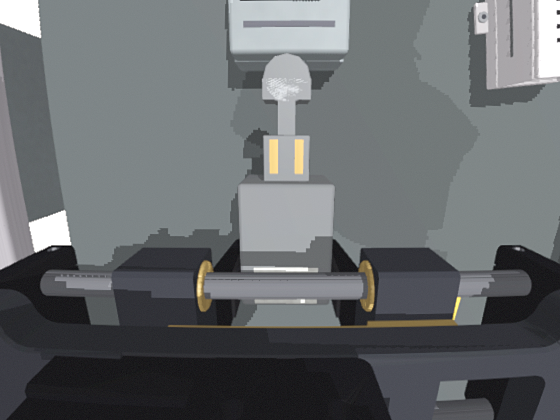

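The wrist view shows the nose at (287,60), just short of the logger's mouth edge (row 62, columns 231–349). I'll measure the logger's centre and yaw in the tool frame.

```bash
cat > lg.py <<'E'
from fit import *
from scipy.spatial.transform import Rotation as Ro
def lg(c,st):
    R=Ro.from_euler('xyz',st[1]).as_matrix(); p=np.array(st[0])
    P,ok=cloud(c); L=(P-p)@R
    s=ok&(abs(P[...,2]-53)<4)&(L[...,0]<-95)&(abs(L[...,2])<60); q=L[s]
    for a in np.arange(-150,-100,8):
        w=q[(q[:,0]>a)&(q[:,0]<a+8)]
        if len(w)>20:
            e=np.percentile(w[:,2],[1,99]); print("lg x",a,"lat",e.round(1),"mid",e.mean().round(2))
    for b in (-30,-15,0,15,30):
        w=q[(abs(q[:,2]-b)<4)]; 
        if len(w): print("mouth edge lat",b,"x",np.percentile(w[:,0],98).round(1))
E
python3 - <<'E'
from lg import *
c=load("pics/wrist6.npz"); lg(c,([433.1,-81.4,60.75],[-1.5711,0,-1.558]))
# logger fit with wrist
E=boxedges(-92,0,-40,40,0,54,0)
w=c
E2=E[E[:,0]>-35]
pr=proj(w,T((431.2,44,np.radians(-89.4)),E2)); print(pr.min(0),pr.max(0))
E2=E2[(pr[:,1]>3)&((pr[:,0]<255)|(pr[:,0]>320))]
x,f=fit([w],E2,(431.2,44,np.radians(-89.4)),(6,6,.05)); print(x[:2],np.degrees(x[2]))
E
```

```text
lg x -150 lat [-36.5  40.6] mid 2.04
lg x -142 lat [-36.8  40.4] mid 1.82
lg x -134 lat [-37.   40.4] mid 1.69
lg x -126 lat [-36.3  40.1] mid 1.89
mouth edge lat -30 x -124.3
mouth edge lat -15 x -124.7
mouth edge lat 0 x -125.0
mouth edge lat 15 x -124.6
mouth edge lat 30 x -124.7
[223.06465474  -6.38614693] [348.03753318  50.54487808]
[432.32896866  42.63452433] -88.68501593889901
```

```bash
python3 - <<'E'
from lg import *
c=load("pics/wrist6.npz"); im=c["pixels"]
cv2.imwrite("pics/w6z.png",cv2.resize(im[0:110,215:365],(800,587),interpolation=cv2.INTER_NEAREST))
g=cv2.cvtColor(im,cv2.COLOR_BGR2GRAY).astype(int)
for v in (8,20,32,44): print(v,"L",g[v,222:240],"R",g[v,340:358])
R=Ro.from_euler('xyz',[-1.5711,0,-1.558]).as_matrix(); p=np.array([433.1,-81.4,60.75])
for z in (54,):
  for x in (-150,-135,-125): 
    for lat in (-40,0,40): 
        w=p+R@np.array([x,0,lat]); w[2]=z; print(x,lat,proj(c,w).round(1))
s=c; 
E
```

```text
8 L [132 135 134  92  85  86 127 186 182 193 200 199 200 200 200 201 201 203] R [211 211 211 210 210 210 209 200 195 172 119 116 119 119 118 120 119 119]
20 L [132 134 128  89  85  88 115 158 179 191 199 201 200 201 201 202 201 202] R [211 211 211 212 213 214 209 202 191 144 114 117 119 119 120 118 118 120]
32 L [131 132 132 134 115  84  90 145 174 187 199 202 201 200 201 202 202 202] R [212 212 211 211 211 212 206 197 191 131 115 117 119 119 120 118 117 118]
44 L [131 132 133 133 106  86  85 112 163 182 195 203 204 204 205 204 205 205] R [210 210 210 210 211 209 204 199 165 121 116 119 118 121 119 121 119 119]
-150 -40 [[223.9  10. ]]
-150 0 [[285.9   9.5]]
-150 40 [[347.9  10.2]]
-135 -40 [[224.6  34.8]]
-135 0 [[285.9  34.3]]
-135 40 [[347.1  34.9]]
-125 -40 [[225.1  51.1]]
-125 0 [[285.9  50.7]]
-125 40 [[346.5  51.2]]
```

View pics/w6z.png

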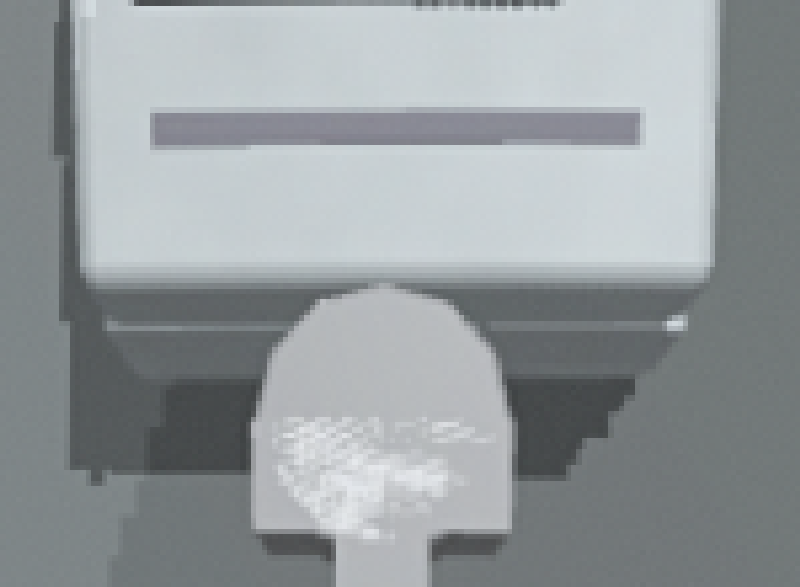

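```bash
python3 -m inch '[0,0.035,0.001,0,0,0,1, 0,0.03,0,0,0,0,1, 0,0.015,0,0,0,0,1, 0,0.008,0,0,0,0,1, 0,0.003,0,0,0,0,1, 0,0,0,0,0,0,1, 0,0,0,0,0,0,1]'
python3 - <<'E'
from lg import *
from cell import env
c=env.read_camera("wrist"); np.savez(f"pics/wrist7.npz",**c); cv2.imwrite(f"pics/wrist7.png",c["pixels"])
c=env.read_camera("scene"); np.savez(f"pics/scene8.npz",**c); cv2.imwrite("pics/scene8.png",cv2.resize(c["pixels"][200:300,240:360],(720,600),interpolation=cv2.INTER_CUBIC))
st=env.state(); print(st["eef_pos"],st["tcp_rot"],st["opening"])
E
```

```text
t: 14.8
eef_pos: [434.1, -81.6, -29.2]
tcp_rot: [-1.57, -0.0, -1.559]
ft_force: [0.5, -0.0, -2.9]
opening: 0.481
[434.10245331 -81.61079823 -29.21699218] [-1.56953940e+00 -5.46102254e-04 -1.55955186e+00] 0.48320162442554226
```

View pics/wrist7.png

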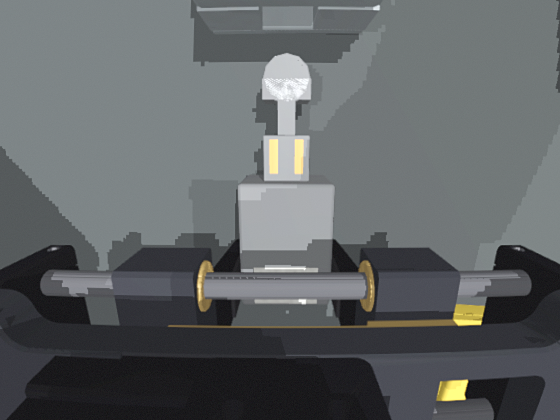

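View pics/scene8.png

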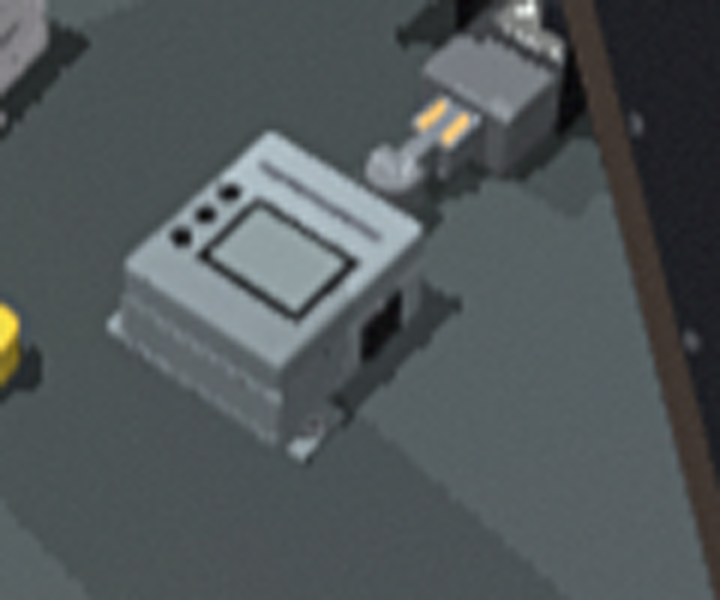

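The wrist view now shows the mouth face, with the bay opening around columns 262–314 in rows 5–28. The nose is at column 287. I'll zoom in to compare them.

```bash
python3 - <<'E'
from lg import *
c=load("pics/wrist7.npz"); im=c["pixels"]
cv2.imwrite("pics/w7z.png",cv2.resize(im[0:90,187:387],(800,360),interpolation=cv2.INTER_NEAREST))
g=cv2.cvtColor(im,cv2.COLOR_BGR2GRAY).astype(int)
for v in (10,14,18,22,26): print(v,g[v,190:206],g[v,256:268],g[v,308:320],g[v,366:384])
for v in (84,90,94): print(v,g[v,258:268],g[v,306:316])
R=Ro.from_euler('xyz',[-1.5695,0,-1.5595]).as_matrix(); p=np.array([434.1,-81.6,-29.2])
for x,z in ((-125,54),(-125,32),(-125,7),(-100,29)):
    for lat in (-40,-13,-11,0,11,13,40):
        w=p+R@np.array([x,0,lat]); w[2]=z; print(x,z,lat,proj(c,w)[0].round(1))
E
```

```text
10 [123  91  86  88  90  88 106 154 164 164 161 159 159 158 155 154] [106 109 105  98 100 103 120 133 134 132 134 133] [134 132 134 136 134 101 100 101 103 107 103 102] [105 107 107 109 107 105 103 118 133 137 143 152 157 137 118 117 119 118]
14 [115  87  88  87  89  89  90  89  89  99 103 104 105 104 103 104] [104 102 102 103 100  99 117 134 133 134 134 133] [133 134 132 137 134 103 100 103 108 102 104 104] [104 105 104 104 102 104 102 104 103 105 113 119 120 120 120 118 118 118]
18 [124 117 122 123  99  88  90  88  89  90  88  92  99 104 103 103] [104 104 104 103 103 100 117 137 135 134 135 133] [133 133 134 136 134 105 108 109 102 104 105 103] [104 103 104 104 102 104 105 112 119 119 118 119 118 119 120 119 119 119]
22 [131 131 133 132  96  87  90  88  88  89  88  89  90  87  94 101] [104 102 104 104 103 100 113 132 135 134 135 134] [133 135 133 134 145 116 106 102 103 103 103 103] [105 103 104 104 113 119 120 120 119 117 118 119 118 118 118 119 118 118]
26 [131 131 132 133  90  90  90  90  89  88  90  90  89  90  88  89] [105 104 103 104 102 102 127 154 159 159 156 155] [155 156 
[... 374 characters left out ...]
]
-125 54 -40 [176.  -17.7]
-125 54 -13 [250.3 -19.8]
-125 54 -11 [255.9 -19.8]
-125 54 0 [286.5 -20. ]
-125 54 11 [317.1 -19.8]
-125 54 13 [322.7 -19.7]
-125 54 40 [396.8 -17.6]
-125 32 -40 [194.    7.4]
-125 32 -13 [256.1   6.2]
-125 32 -11 [260.7   6.2]
-125 32 0 [286.2   6.1]
-125 32 11 [311.7   6.2]
-125 32 13 [316.3   6.2]
-125 32 40 [378.3   7.5]
-125 7 -40 [208.5  27.8]
-125 7 -13 [260.7  27.1]
-125 7 -11 [264.6  27. ]
-125 7 0 [286.  27.]
-125 7 11 [307.4  27. ]
-125 7 13 [311.3  27.1]
-125 7 40 [363.4  27.8]
-100 29 -40 [198.9  69.4]
-100 29 -13 [257.7  68.7]
-100 29 -11 [262.1  68.7]
-100 29 0 [286.2  68.6]
-100 29 11 [310.3  68.7]
-100 29 13 [314.7  68.7]
-100 29 40 [373.4  69.4]
```

View pics/w7z.png

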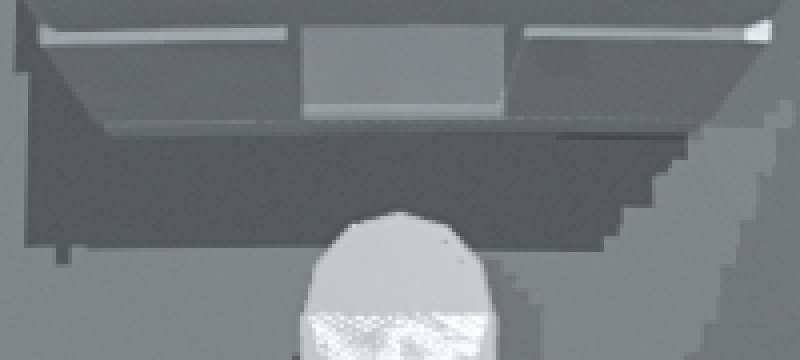

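```bash
python3 - <<'E'
from lg import *
c=load("pics/wrist7.npz"); P,ok=cloud(c); print(np.median(P[195:230,255:315,2]),"table",np.median(P[100:160,130:190,2]),np.median(P[100:160,400:450,2]), "tongue",np.median(P[60:75,275:297,2]))
E
python3 -m inch '[0,0.002,0.0006,0,0,0,1, 0,0.001,0,0,0,0,1, 0,0,0,0,0,0,1, 0,0,0,0,0,0,1]'
```

```text
38.45214692775255 table -1.2825437619543165 -1.1307218658879483 tongue 31.375677933280848
t: 15.3
eef_pos: [434.7, -81.6, -31.3]
tcp_rot: [-1.569, -0.001, -1.56]
ft_force: [-3.8, 1.4, 28.1]
opening: 0.483
```

```bash
python3 -m inch '[0,-0.001,0,0,0,0,1, 0,0,0,0,0,0,1, 0,0,0,0,0,0,1]'
```

```text
t: 15.6
eef_pos: [434.7, -81.6, -31.3]
tcp_rot: [-1.57, -0.001, -1.56]
ft_force: [-1.9, 0.4, 13.8]
opening: 0.481
```

```bash
python3 -m inch '[0,-0.001,0,0,0,0,1, 0,-0.0004,0,0,0,0,1, 0,0,0,0,0,0,1, 0,0,0,0,0,0,1]'
python3 - <<'E'
from lg import *
from cell import env
c=env.read_camera("wrist"); np.savez(f"pics/wrist8.npz",**c)
cv2.imwrite("pics/w8z.png",cv2.resize(c["pixels"][0:90,187:387],(800,360),interpolation=cv2.INTER_NEAREST))
g=cv2.cvtColor(c["pixels"],cv2.COLOR_BGR2GRAY).astype(int)
for v in (14,18,22,26): print(v,g[v,256:268],g[v,308:320])
for v in (84,90,94): print(v,g[v,258:268],g[v,306:316])
P,ok=cloud(c); print(np.median(P[195:230,255:315,2]),"tongue",np.median(P[60:75,275:297,2]))
E
```

```text
t: 16.0
eef_pos: [434.3, -81.5, -30.6]
tcp_rot: [-1.571, -0.0, -1.56]
ft_force: [0.1, -0.4, -2.3]
opening: 0.482
14 [105 104 104 101 100 110 130 135 135 134 134 133] [133 134 133 134 128 102  99 111 105 102 104 104]
18 [105 105 103 104 100 108 128 137 135 135 135 134] [134 133 134 135 126 104 108 105 102 103 104 105]
22 [106 104 106 104 102 108 126 136 134 133 133 134] [133 133 135 158 152 116 102 104 103 105 101 103]
26 [104 104 104 105 101 110 143 162 160 158 158 159] [149 148 150 155 148 114 101 101 102 104 105 103]
84 [131 131 130 130 182 199 198 201 222 236] [236 219 201 203 187 137 115 115 117 119]
90 [133 134  95  93 174 201 200 199 199 208] [205 200 201 204 188 137 115 117 117 119]
94 [ 88  87  85  95 177 201 201 200 199 199] [200 201 202 205 186 129 113 117 117 117]
37.08253407382415 tongue 30.000197587924326
```

View pics/w8z.png

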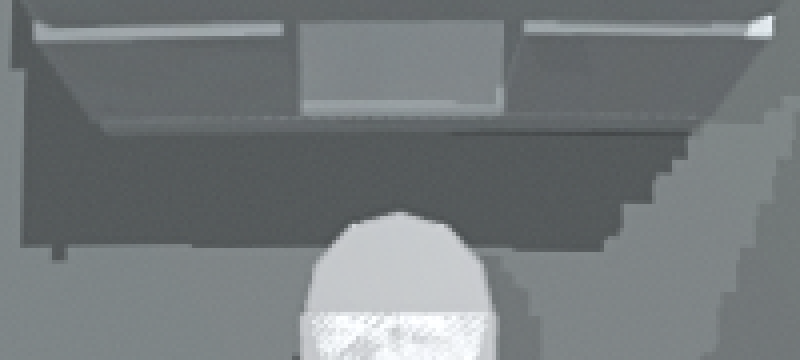

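```bash
python3 -m inch '[-0.008,0,0.0005,0,0,0,1, -0.008,0,0,0,0,0,1, -0.006,0,0,0,0,0,1, -0.005,0,0,0,0,0,1, -0.003,0,0,0,0,0,1, 0,0,0,0,0,0,1]'
```

```text
t: 16.65
eef_pos: [434.4, -51.0, -30.5]
tcp_rot: [-1.571, -0.0, -1.559]
ft_force: [-0.6, 0.3, -2.6]
opening: 0.479
```

```bash
python3 -m inch '[-0.005,0,0,0,0,0,1, -0.005,0,0,0,0,0,1, -0.004,0,0,0,0,0,1, 0,0,0,0,0,0,1]'; python3 -m inch '[-0.004,0,0,0,0,0,1, -0.004,0,0,0,0,0,1, 0,0,0,0,0,0,1]'
```

```text
t: 17.05
eef_pos: [434.2, -37.0, -30.5]
tcp_rot: [-1.571, -0.0, -1.559]
ft_force: [-0.5, 0.3, -1.6]
opening: 0.485
t: 17.35
eef_pos: [434.8, -29.3, -30.4]
tcp_rot: [-1.569, -0.0, -1.56]
ft_force: [2.3, -0.5, -2.7]
opening: 0.485
```

```bash
python3 -m inch '[-0.004,0,0,0,0,0,1, -0.004,0,0,0,0,0,1, 0,0,0,0,0,0,1]'; python3 -m inch '[-0.004,0,0,0,0,0,1, -0.004,0,0,0,0,0,1, 0,0,0,0,0,0,1]'
```

```text
t: 17.65
eef_pos: [434.4, -21.1, -30.4]
tcp_rot: [-1.57, -0.0, -1.56]
ft_force: [3.1, 1.5, -3.0]
opening: 0.48
t: 17.95
eef_pos: [434.0, -13.0, -30.5]
tcp_rot: [-1.571, 0.0, -1.559]
ft_force: [2.8, 1.4, -2.3]
opening: 0.482
```

```bash
python3 -m inch '[-0.003,0,0,0,0,0,1, -0.003,0,0,0,0,0,1, 0,0,0,0,0,0,1]'; python3 -m inch '[-0.002,0,0,0,0,0,1, -0.001,0,0,0,0,0,1, 0,0,0,0,0,0,1]'
```

```text
t: 18.25
eef_pos: [432.9, -7.0, -30.6]
tcp_rot: [-1.573, 0.0, -1.559]
ft_force: [-0.4, -1.3, -2.7]
opening: 0.485
t: 18.55
eef_pos: [433.7, -5.4, -30.5]
tcp_rot: [-1.571, -0.001, -1.558]
ft_force: [-2.1, -18.9, -1.7]
opening: 0.483
```

```bash
python3 - <<'E'
from h import *
from cell import env
c=env.read_camera("scene"); np.savez("pics/scene9.npz",**c); cv2.imwrite("pics/scene9.png",cv2.resize(c["pixels"][200:300,240:360],(720,600),interpolation=cv2.INTER_CUBIC))
print(env.state()["eef_pos"],env.state()["ft_force"])
E
```

```text
[433.64884646  -5.43803035 -30.52731545] [ -1.16152465 -17.98699402  -1.37104137]
```

View pics/scene9.png

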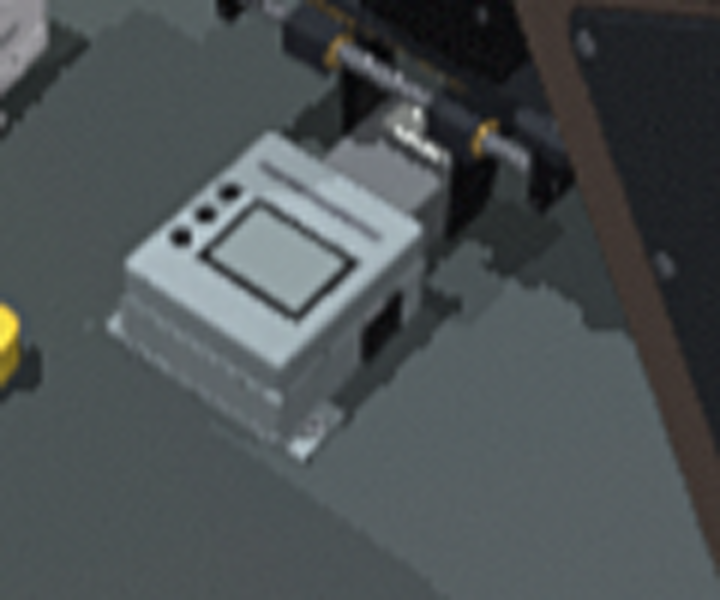

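```bash
python3 -m inch '[-0.0006,0,0,0,0,0,1, 0,0,0,0,0,0,1]'; python3 -m inch '[0.0018,0,0,0,0,0,1, 0,0,0,0,0,0,1]';  python3 -m inch '[0.001,0,0,0,0,0,1, 0,0,0,0,0,0,1]'
```

```text
t: 18.8
eef_pos: [433.7, -5.3, -30.5]
tcp_rot: [-1.571, -0.001, -1.559]
ft_force: [-3.0, -27.2, -2.3]
opening: 0.482
t: 19.0
eef_pos: [433.6, -5.9, -30.6]
tcp_rot: [-1.572, 0.0, -1.56]
ft_force: [0.5, -1.4, -2.5]
opening: 0.482
t: 19.2
eef_pos: [433.6, -6.5, -30.5]
tcp_rot: [-1.571, 0.0, -1.559]
ft_force: [-0.1, 0.7, -1.4]
opening: 0.483
```

```bash
python3 -m inch '[0.001,0,0,0,0,0,1, 0,0,0,0,0,0,1]';  python3 -m inch '[0.001,0,0,0,0,0,1, 0,0,0,0,0,0,1]'
```

```text
t: 19.4
eef_pos: [433.7, -7.4, -30.5]
tcp_rot: [-1.571, 0.0, -1.56]
ft_force: [0.4, 3.9, -1.4]
opening: 0.484
t: 19.6
eef_pos: [433.5, -7.8, -30.6]
tcp_rot: [-1.572, 0.001, -1.56]
ft_force: [1.3, 15.0, -1.4]
opening: 0.477
```

The catch holds: pulling back 2.5 mm met 15 N. I push home again, set it down on the worktop and release.

```bash
python3 -m inch '[-0.002,0.0005,0,0,0,0,1, -0.0015,0.0006,0,0,0,0,1, -0.0008,0,0,0,0,0,1, 0,0,0,0,0,0,1, 0,0,0,0,0,0,1]'
```

```text
t: 20.1
eef_pos: [434.2, -5.4, -31.2]
tcp_rot: [-1.57, -0.001, -1.559]
ft_force: [-2.9, -15.3, 5.6]
opening: 0.483
```

```bash
python3 -m inch '[0.001,-0.0005,0,0,0,0,-0.5, 0,0,0,0,0,0,-1, 0,0,0,0,0,0,-1, 0,0,0,0,0,0,-1, 0,0,0,0,0,0,-1, 0,0,0,0,0,0,-1]'; python3 -m inch '[0,-0.02,0,0,0,0,-1, 0,-0.04,0,0,0,0,-1, 0,-0.045,0,0,0,0,-1, 0.02,-0.04,0,0,0,0,-1, 0.045,0,0,0,0,0,-1, 0.045,0,0,0,0,0,-1, 0,0,0,0,0,0,-1]'
python3 - <<'E'
from h import *
from cell import env
for n in ("wrist","scene"):
    c=env.read_camera(n); np.savez(f"pics/{n}10.npz",**c); cv2.imwrite(f"pics/{n}10.png",c["pixels"])
E
```

```text
t: 20.7
eef_pos: [433.9, -5.3, -31.1]
tcp_rot: [-1.571, -0.0, -1.56]
ft_force: [0.3, -0.3, 0.3]
opening: 0.928
t: 21.4
eef_pos: [435.7, -119.3, 114.4]
tcp_rot: [-1.569, -0.001, -1.564]
ft_force: [0.5, 0.8, 0.7]
opening: 0.999
```

View pics/wrist10.png

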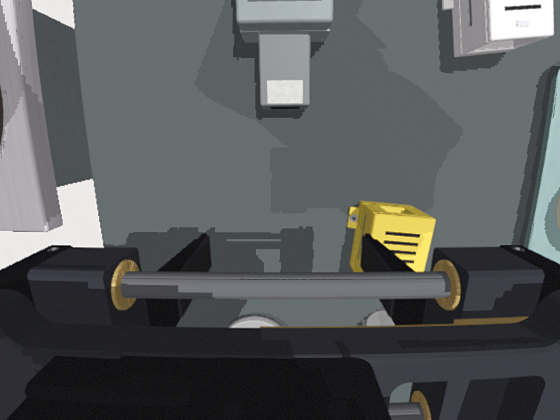

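View pics/scene10.png

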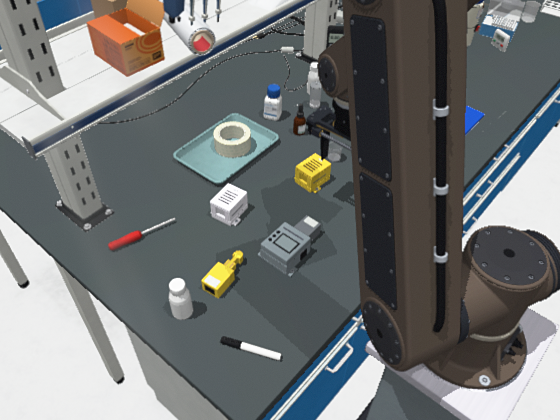

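The wrist view shows the battery seated at the logger's mouth, from (285,33) to its end at row 106, and free of the fingers. The scene view shows the bystanders standing as before. Last numeric check.

```bash
python3 - <<'E'
from h import *
c=load("pics/wrist10.npz"); P,ok=cloud(c)
col=P[:,285]; 
for v in range(20,120,6): print(v,col[v].round(1))
s=ok&(abs(P[...,2]-36)<4)&(abs(P[...,0]-433)<40)&(P[...,1]<44)&(P[...,1]>-45)
for a,b in ((-20,-10),(0,10),(20,30)):
    w=P[s&(P[...,1]>a)&(P[...,1]<b)]; print(a,np.percentile(w[:,0],[1,99]).round(1),np.median(w[:,2]).round(1))
a=load("pics/scene0.npz")["pixels"].astype(int);b=load("pics/scene10.npz")["pixels"].astype(int)
d=abs(a-b).max(-1)
for n,(x0,y0,x1,y1) in dict(yb=(200,248,248,298),ych=(292,150,335,195),bottle=(165,275,195,322),marker=(218,333,285,362),tray=(172,112,280,184),charger=(215,183,250,225),dropper=(291,104,307,136)).items(): print(n,(d[y0:y1,x0:x1]>60).mean().round(3))
E
```

```text
20 [434.1  44.1  52.3]
26 [434.1  43.1  41.5]
32 [434.1  40.4  35.3]
38 [434.2  35.7  34.4]
44 [434.2  30.5  35.3]
50 [434.2  25.4  35.9]
56 [434.3  20.7  34.4]
62 [434.3  15.7  34.4]
68 [434.3  10.1  36.7]
74 [434.4   5.3  35.5]
80 [4.344e+02 4.000e-01 3.460e+01]
86 [434.4  -4.9  35.6]
92 [434.5 -10.1  35.8]
98 [434.5 -15.3  35.1]
104 [434.5 -20.4  33.9]
110 [434.6 -22.7  -1.3]
116 [ 4.346e+02 -2.890e+01  3.000e-01]
-20 [411.5 456.5] 34.8
0 [410.8 457. ] 34.7
20 [410.4 455.6] 34.7
yb 0.0
ych 0.023
bottle 0.0
marker 0.0
tray 0.0
charger 0.042
dropper 0.004
```

```bash
python3 - <<'E'
from cell import env
print(env.job_done(), env.state()["t"])
E
```

```text
the job is handed in; nothing more can be done
the job is handed in; nothing more can be done
```

The battery is out of the charging sleeve and fully home in the logger, latched and released. I handed the job in at about 21.5 s of robot time.

- **What I did:** I pushed the battery out by its tongue, gripped the thick end, drew it clear and slid it tongue first into the bay. I then pressed it home, set it on the worktop, opened the fingers and backed away.
- **Seating:** It hit a hard stop at 27 N when pushed and resisted a 15 N pull-back, so the catch is engaged. After release its end stands about 64 mm from the mouth, which matches fully home. It lies straight, with its top at the expected 36 mm within camera error.
- **Other things on the bench:** I compared pictures from before and after. The yellow look-alikes, white bottle, marker, tray and dropper bottle are unchanged, or nearly so where a shadow moved. I did not compare the mini beaker and petri dish.
- **What disagreed:** The finger ends sit about 37 mm behind the reported TCP, not at it as described. Because of that, my first push passed harmlessly above the tongue, and I corrected for the offset from then on.
- **Touchdown force:** Lowering the battery in front of the bay, it reached the worktop about 1.5 mm earlier than I had worked out, and the wrist read 28 N. I backed that off before inserting.

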